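Take the picture tiles off the keyhole rail and file them under the rack's sprung arms

TASK

Take every picture tile down from the white hanging rail (ease it up its keyhole slot until the pin's head is in the wide end, then lift it off) and tuck each upright into a bay of its own in the dark rack, behind that bay's sprung arm, standing fully down on the rack's floor and flat against the back fence. Do not drop or lay down a tile, and leave the vase, jar and piggy bank where they are.

Things in the scene. Friction and masses are not known exactly. Their poses are not given: they have to be found in the camera images.
- tile_a: Wooden tile painted blue with a yellow sun, 12 mm thick (x), 60 wide (y), 130 tall (z), 70 g; origin: centre of underside, picture side -x. None if absent. Keyhole right through, on its centre line: slot 11 mm wide, 79 to 96 mm above the underside, opening below into a 26 mm square hole, 53 to 79 mm. Starts hung on a pin: pin at the top of the slot, underside 33 mm above the sideboard.
- tile_b: Wooden tile painted green with a small tree, 12 mm thick (x), 60 wide (y), 130 tall (z), 70 g; origin: centre of underside, picture side -x. None if absent. Keyhole right through, on its centre line: slot 11 mm wide, 79 to 96 mm above the underside, opening below into a 26 mm square hole, 53 to 79 mm. Starts hung on a pin: pin at the top of the slot, underside 33 mm above the sideboard.
- tile_c: Wooden tile painted red with a white diamond, 12 mm thick (x), 60 wide (y), 130 tall (z), 70 g; origin: centre of underside, picture side -x. None if absent. Keyhole right through, on its centre line: slot 11 mm wide, 79 to 96 mm above the underside, opening below into a 26 mm square hole, 53 to 79 mm. Starts hung on a pin: pin at the top of the slot, underside 33 mm above the sideboard.
- tile_d: Wooden tile painted yellow with three blue stripes, 12 mm thick (x), 60 wide (y), 130 tall (z), 70 g; origin: centre of underside, picture side -x. None if absent. Keyhole right through, on its centre line: slot 11 mm wide, 79 to 96 mm above the underside, opening below into a 26 mm square hole, 53 to 79 mm. Starts hung on a pin: pin at the top of the slot, underside 33 mm above the sideboard.
- rail: White timber rail, fixed, left or right, its front (-x) turned away from the robot; origin at its underside, below the bar's middle. Bar 20 mm thick (front face x = -10), 350 long in y, z 105 to 133, so a hung tile stands 30 mm above it, back at its front face (4 mm play). Base plate x -25..65, 12 thick. Pins at y = -120, -40, 40, 120. Hung tiles have the rail's yaw.
- pin0 (a point): Tip of the rail's brass pin at y = -120 mm, z = 125, x = -30: it points to rail -x, neck 8 mm diameter and 16 long, then a head 16 mm diameter, 4 thick. May hold a tile or be empty. A tile raised 26 mm from hanging has the head in the middle of its wide hole and comes off forwards (rail -x) after 25 mm.
- pin1 (a point): Tip of the rail's brass pin at y = -40 mm, z = 125, x = -30: it points to rail -x, neck 8 mm diameter and 16 long, then a head 16 mm diameter, 4 thick. May hold a tile or be empty. A tile raised 26 mm from hanging has the head in the middle of its wide hole and comes off forwards (rail -x) after 25 mm.
- pin2 (a point): Tip of the rail's brass pin at y = 40 mm, z = 125, x = -30: it points to rail -x, neck 8 mm diameter and 16 long, then a head 16 mm diameter, 4 thick. May hold a tile or be empty. A tile raised 26 mm from hanging has the head in the middle of its wide hole and comes off forwards (rail -x) after 25 mm.
- pin3 (a point): Tip of the rail's brass pin at y = 120 mm, z = 125, x = -30: it points to rail -x, neck 8 mm diameter and 16 long, then a head 16 mm diameter, 4 thick. May hold a tile or be empty. A tile raised 26 mm from hanging has the head in the middle of its wide hole and comes off forwards (rail -x) after 25 mm.
- rack: Dark wood rack, loose, 2.5 kg, a knock can shift it; front (-x) away from the robot; origin at its underside, below the seats. Floor plate x -65..45, 350 mm long in y, top at z = 12; back fence front face at x = 6, 8 thick, to z = 81, then leaning back to x = 16, z = 104. Four bays at y = -120, -40, 40, 120, parted by dividers 6 wide (x -20..6, top z = 52), each with a sprung steel arm.
- bay0 (a point): Seat of the rack's bay at y = -120 mm: point on its floor plate, 12 mm above the sideboard, where the centre of the underside of a fully home tile stands, back flat on the fence, top 142 mm above the sideboard. Axes as the rack's, -x is the front.
- arm0 (a joint): Sprung arm of bay0, rad: 0 empty, grows as it swings forwards; about 0.12 with a tile home. 34 mm wide, hinged at rack x = -11, z = 18, it leans back to a knee (z = 72, 6 mm off the fence), then flares forwards to a lip at x = -16, z = 112. A tile let down on edge between lip and fence pushes it forwards (under 15 N) and is held to the fence by about 2 N.
- bay1 (a point): Seat of the rack's bay at y = -40 mm: point on its floor plate, 12 mm above the sideboard, where the centre of the underside of a fully home tile stands, back flat on the fence, top 142 mm above the sideboard. Axes as the rack's, -x is the front.
- arm1 (a joint): Sprung arm of bay1, rad: 0 empty, grows as it swings forwards; about 0.12 with a tile home. 34 mm wide, hinged at rack x = -11, z = 18, it leans back to a knee (z = 72, 6 mm off the fence), then flares forwards to a lip at x = -16, z = 112. A tile let down on edge between lip and fence pushes it forwards (under 15 N) and is held to the fence by about 2 N.
- bay2 (a point): Seat of the rack's bay at y = 40 mm: point on its floor plate, 12 mm above the sideboard, where the centre of the underside of a fully home tile stands, back flat on the fence, top 142 mm above the sideboard. Axes as the rack's, -x is the front.
- arm2 (a joint): Sprung arm of bay2, rad: 0 empty, grows as it swings forwards; about 0.12 with a tile home. 34 mm wide, hinged at rack x = -11, z = 18, it leans back to a knee (z = 72, 6 mm off the fence), then flares forwards to a lip at x = -16, z = 112. A tile let down on edge between lip and fence pushes it forwards (under 15 N) and is held to the fence by about 2 N.
- bay3 (a point): Seat of the rack's bay at y = 120 mm: point on its floor plate, 12 mm above the sideboard, where the centre of the underside of a fully home tile stands, back flat on the fence, top 142 mm above the sideboard. Axes as the rack's, -x is the front.
- arm3 (a joint): Sprung arm of bay3, rad: 0 empty, grows as it swings forwards; about 0.12 with a tile home. 34 mm wide, hinged at rack x = -11, z = 18, it leans back to a knee (z = 72, 6 mm off the fence), then flares forwards to a lip at x = -16, z = 112. A tile let down on edge between lip and fence pushes it forwards (under 15 N) and is held to the fence by about 2 N.
- vase: Chrome vase, 92 mm across, 190 tall, origin under its centre; leave alone.
- jar: Glass jar with screw lid, 84 mm across, 130 tall, origin under its centre; leave alone.
- piggy: Pink ceramic piggy bank, about 100 long, 80 wide, 100 tall, origin under its centre; leave alone.

How it is judged (in metres and radians):
At the end, for the whole second after the job is handed in: Every present tile stands upright (within 0.1 rad) in a bay: centre of its underside within 5 mm front to back, 12 mm sideways and 5 mm in height of that bay's seat, parallel to the fence within 0.12 rad, at rest (((x of tile_a in the frame of bay0 between -0.005 and 0.005 m and y of tile_a in the frame of bay0 between -0.012 and 0.012 m and z of tile_a in the frame of bay0 between -0.005 and 0.005 m) or (x of tile_a in the frame of bay1 between -0.005 and 0.005 m and y of tile_a in the frame of bay1 between -0.012 and 0.012 m and z of tile_a in the frame of bay1 between -0.005 and 0.005 m) or (x of tile_a in the frame of bay2 between -0.005 and 0.005 m and y of tile_a in the frame of bay2 between -0.012 and 0.012 m and z of tile_a in the frame of bay2 between -0.005 and 0.005 m) or (x of tile_a in the frame of bay3 between -0.005 and 0.005 m and y of tile_a in the frame of bay3 between -0.012 and 0.012 m and z of tile_a in the frame of bay3 between -0.005 and 0.005 m)) and angle between each of tile_a, tile_b, tile_c, tile_d's own z axis and vertical below 0.1 rad and angle between the x axis of each of tile_a, tile_b, tile_c, tile_d and the x axis of rack, either way round below 0.12 rad and linear speed of each of tile_a, tile_b, tile_c, tile_d below 0.02 m/s and ((x of tile_b in the frame of bay0 between -0.005 and 0.005 m and y of tile_b in the frame of bay0 between -0.012 and 0.012 m and z of tile_b in the frame of bay0 between -0.005 and 0.005 m) or (x of tile_b in the frame of bay1 between -0.005 and 0.005 m and y of tile_b in the frame of bay1 between -0.012 and 0.012 m and z of tile_b in the frame of bay1 between -0.005 and 0.005 m) or (x of tile_b in the frame of bay2 between -0.005 and 0.005 m and y of tile_b in the frame of bay2 between -0.012 and 0.012 m and z of tile_b in the frame of bay2 between -0.005 and 0.005 m) or (x of tile_b in the frame of bay3 between -0.005 and 0.005 m and y of tile_b in the frame of bay3 between -0.012 and 0.012 m and z of tile_b in the frame of bay3 between -0.005 and 0.005 m)) and ((x of tile_c in the frame of bay0 between -0.005 and 0.005 m and y of tile_c in the frame of bay0 between -0.012 and 0.012 m and z of tile_c in the frame of bay0 between -0.005 and 0.005 m) or (x of tile_c in the frame of bay1 between -0.005 and 0.005 m and y of tile_c in the frame of bay1 between -0.012 and 0.012 m and z of tile_c in the frame of bay1 between -0.005 and 0.005 m) or (x of tile_c in the frame of bay2 between -0.005 and 0.005 m and y of tile_c in the frame of bay2 between -0.012 and 0.012 m and z of tile_c in the frame of bay2 between -0.005 and 0.005 m) or (x of tile_c in the frame of bay3 between -0.005 and 0.005 m and y of tile_c in the frame of bay3 between -0.012 and 0.012 m and z of tile_c in the frame of bay3 between -0.005 and 0.005 m)) and ((x of tile_d in the frame of bay0 between -0.005 and 0.005 m and y of tile_d in the frame of bay0 between -0.012 and 0.012 m and z of tile_d in the frame of bay0 between -0.005 and 0.005 m) or (x of tile_d in the frame of bay1 between -0.005 and 0.005 m and y of tile_d in the frame of bay1 between -0.012 and 0.012 m and z of tile_d in the frame of bay1 between -0.005 and 0.005 m) or (x of tile_d in the frame of bay2 between -0.005 and 0.005 m and y of tile_d in the frame of bay2 between -0.012 and 0.012 m and z of tile_d in the frame of bay2 between -0.005 and 0.005 m) or (x of tile_d in the frame of bay3 between -0.005 and 0.005 m and y of tile_d in the frame of bay3 between -0.012 and 0.012 m and z of tile_d in the frame of bay3 between -0.005 and 0.005 m))); the robot touches nothing.
It fails at once if a tile is dropped or laid over (leans more than 40 degrees) (angle between any of tile_a, tile_b, tile_c, tile_d's own z axis and vertical above 0.7 rad).
It fails at once if the vase, jar or piggy bank is pushed more than 3 cm or tipped (distance of any of vase, jar, piggy from where it was at the start of the episode above 0.03 m or angle between any of vase, jar, piggy's own z axis and vertical above 0.35 rad).
Of tile_a, tile_b, tile_c, tile_d only 3 to 4 are there at a start; the rules pass over those that are not, and their reading is None.
At some moment in a run one of rack may be knocked a few centimetres aside while the robot is not near it.
It also fails if it takes over 210 s, if anything falls off the work surface, if the arm or the gripper's body presses on something with over 40 N, if the wrist force passes 120 N, or if a joint passes its speed limit or range.

ROBOT

A 6-joint arm with a two-finger parallel gripper is mounted at the origin on the work surface. World frame = base frame: x ahead of the robot, y to its left, z up, the work surface at z = 0. Lengths are in mm, angles in rad, forces in N, time in s.
With the tool pointing down it reaches from about 300 to 950 mm from the base axis. Payload 3.1 kg.
Tool frame: the origin (TCP) lies on the centre line of the jaws, within the pads' length; the fingertips stand 11 mm ahead of it and the grasp point (between the pads) lies 8 mm behind it; z points along the fingers, y is the line along which they close (so a half turn about z gives the same grasp; the last joint's range is limited). The gripper opens to 85 mm and grips with 20 to 120 N. Pads are 22 mm wide; open, the fingers measure 114 mm over their backs; the gripper's body (76 mm by 85 mm) begins 54 mm behind the grasp point. The pads swing forward as they close: fully open they stand 13 mm farther back than shut.
Start: joints at [-1.254, 0.308, 1.634, -0, 1.2, -0.07], TCP at [235.741, -578.842, 211.672] pointing down, gripper open.
Joint ranges: [-3.06, 3.06], [-0.79, 1.96], [0.05, 2.63], [-1.19, 4.34], [0.05, 2.64], [-2.94, 2.94]. Speed limits (rad/s): [2.79, 2.79, 3.14, 3.14, 3.14, 3.14].

INTERFACE

Orientations are given as a unit quaternion [x, y, z, w].
In Python, from cell import r gives the robot as it stands.
- The arm moves only by the tool servo_tool, never from a script. Its argument "rows" is one flat list of numbers, 6 for each row, row after row: the shift along the tool's x, y, z in units of 30 mm (1.0 is 30 mm), then the turn, a rotation vector about the tool's x, y, z in units of 5 degrees (1.0 is 5 degrees). A call has 1 to 20 rows; each row shifts and turns the commanded pose from where the row before left it, along the tool's axes as they then stand; what a row does not reach is not made up. A row lasts 1/12 s, in which the tool goes at most 41.7 mm and 7.16 degrees, less where a joint would pass 70% of its speed; a pose out of reach is approached as far as the arm can. A call is refused whole if a number of a shift passes 1 or a number of a turn 1, either way. A call with a gripper value outside its range is refused whole. "jaw" is the opening, from 0 (shut) to 1 (fully open), set as the call begins (left out, the last holds). The fingers move at their own pace and stop on an object; the grip force is fixed at half the most. Time passes only in rows, so rows that do not move let the fingers close. It gives the time, the measured TCP pose, the force, the opening and the grip force at its end, in the units of the state.
- r.observe(): the state, without advancing time (a new reading comes with each control period).
- r.camera(name): name is "scene" or "side" or "wrist"; returns a dict with "color" (480x640x3 uint8, red, green, blue), "camera_matrix" (3x3 intrinsics, pixels), "extrinsics" (4x4, takes a point from camera to world coordinates); the wrist camera has in their place "mount" (4x4, takes a point from camera to tool coordinates, whose origin is the TCP and whose axes are the flange's). Camera axes: x right, y up, looking along -z (the intrinsics and any distortion apply to the point x, -y, -z); pixel columns grow to the right and rows downward; lengths in mm; the calibration is good to about 2 mm. A picture is of the moment at which its call begins: read the wrist's pose just before it. There is no depth.
- r.hand_in(): hands the job in; it is judged then, once.
The state is a dict: "t": time; "q": joint angles; "joint_vel": joint speeds; "effort": joint torques, N m; "position": TCP position; "orientation": TCP orientation; "force": force on the tool from outside, world axes, zero at the start; "moment": the same for the moment, N m; "gripper_width": opening from 0.0 (shut) to 1.0 (fully open); "gripper_force": force on a finger pad.
Only numpy, scipy, OpenCV 4.12 (cv2) and the standard library are available. Lean on these libraries where they do the work, as an engineer would, in place of code of your own. Each camera call takes 0.05 s, during which the arm holds its last target. There are 200 camera calls.

## Working session

There is one attempt and no reset: what is moved stays moved. The work goes in short steps, Python scripts to look and compute and a tool call to move; the robot and the scene stay as the last step left them, time stands still between calls to the robot, and variables do not carry over. Pictures are saved under pics/ and viewed, at most 14 in all, crops included, and the job is handed in when it is done.

Besides the shell and the picture viewer there is one more tool, called after ">>>" as name(argument=value, ...) on one line, values as JSON. servo_tool: Moves the arm, as the interface text tells. Its arguments: {"type":"object","properties":{"rows":{"type":"array"},"jaw":{"type":"number"}},"required":["rows"]}

```bash
ls; mkdir -p pics; python3 - <<'E'
from cell import r
import cv2,numpy as np
s=r.observe(); print({k:np.round(v,3).tolist() for k,v in s.items()})
for n in("scene","side","wrist"):
    c=r.camera(n); cv2.imwrite(f"pics/{n}0.png",c["color"][:,:,::-1]); print(n,np.round(c["camera_matrix"],1).tolist(),np.round(c.get("extrinsics",c.get("mount")),3).tolist(),[k for k in c])
E
```

```text
pics
{'t': 0.0, 'q': [-1.254, 0.309, 1.635, -0.0, 1.2, -0.07], 'joint_vel': [0.002, 0.0, -0.0, -0.0, 0.001, 0.0], 'effort': [-0.0, -41.525, -27.666, -0.0, 0.01, 0.0], 'position': [235.459, -578.009, 210.442], 'orientation': [0.981, 0.192, -0.0, -0.001], 'force': [-0.743, 0.125, -0.596], 'moment': [-0.053, -0.07, -0.037], 'gripper_force': 0.0, 'gripper_width': 1.003}
scene [[500.0, 0.0, 316.8], [0.0, 500.0, 238.0], [0.0, 0.0, 1.0]] [[0.441, -0.606, 0.663, 1313.601], [0.898, 0.282, -0.339, -341.81], [0.018, 0.744, 0.668, 789.765], [0.0, 0.0, 0.0, 1.0]] ['color', 'camera_matrix', 'extrinsics']
side [[504.0, 0.0, 316.2], [0.0, 504.0, 233.6], [0.0, 0.0, 1.0]] [[0.889, 0.351, -0.295, 366.929], [-0.458, 0.661, -0.594, -571.287], [-0.014, 0.663, 0.748, 797.609], [0.0, 0.0, 0.0, 1.0]] ['color', 'camera_matrix', 'extrinsics']
wrist [[406.4, 0.0, 325.2], [0.0, 406.4, 233.0], [0.0, 0.0, 1.0]] [[-0.0, 0.958, 0.288, 73.014], [1.0, 0.0, 0.001, -0.461], [0.001, 0.288, -0.958, -160.952], [0.0, 0.0, 0.0, 1.0]] ['color', 'camera_matrix', 'mount']
```

View pics/scene0.png

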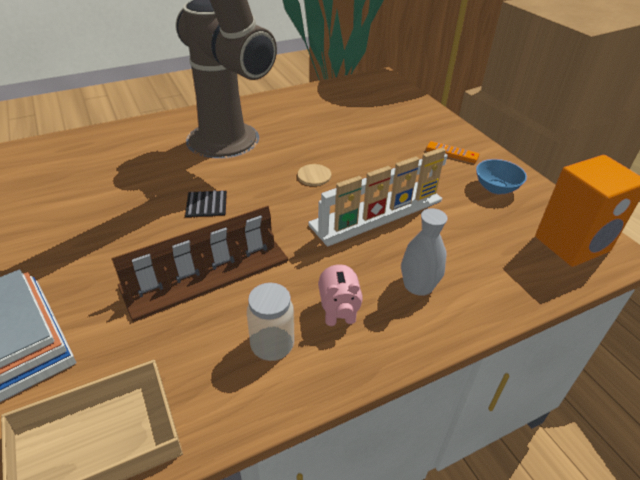

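View pics/side0.png

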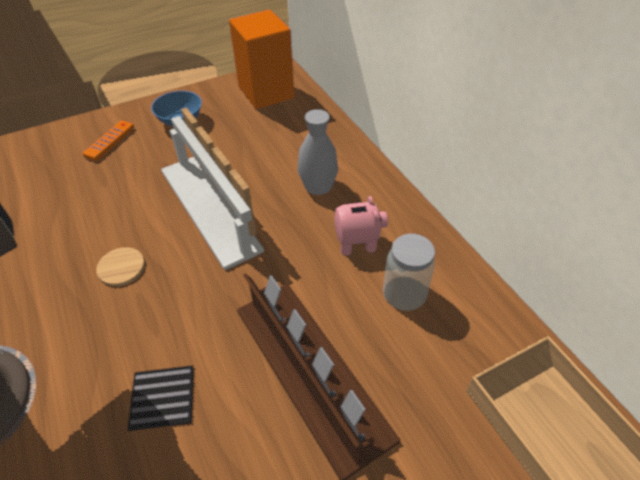

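```bash
python3 - <<'E'
import cv2,numpy as np
a=cv2.imread("pics/scene0.png");b=cv2.imread("pics/side0.png")
def crop(im,x,y,w,h,f): return cv2.resize(im[y:y+h,x:x+w],None,fx=f,fy=f,interpolation=cv2.INTER_CUBIC)
A=crop(a,300,140,160,110,5);B=crop(a,105,200,190,120,4)
cv2.imwrite("pics/s1.png",A);cv2.imwrite("pics/s2.png",B)
C=crop(b,155,100,120,175,3.4);D=crop(b,235,265,175,200,3)
M=np.zeros((600,800,3),np.uint8);C=C[:600,:400];D=D[:600,:400]
cv2.imwrite("pics/s3.png",crop(b,150,95,265,198,3)[:594])
cv2.imwrite("pics/s4.png",crop(b,230,265,180,200,3))
E
```

```text
(no output)
```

View pics/s1.png

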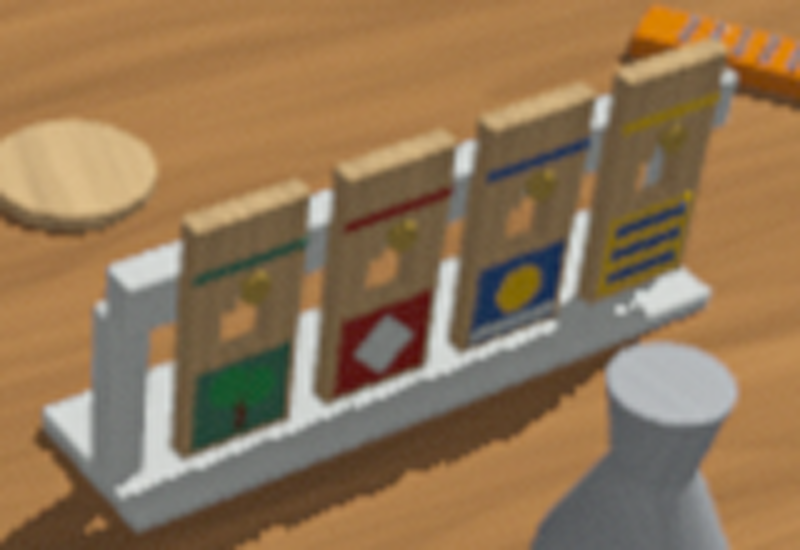

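View pics/s2.png

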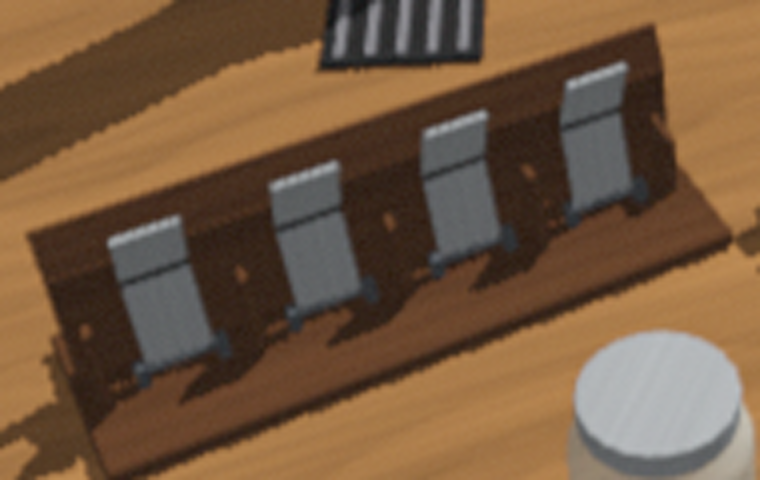

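View pics/s3.png

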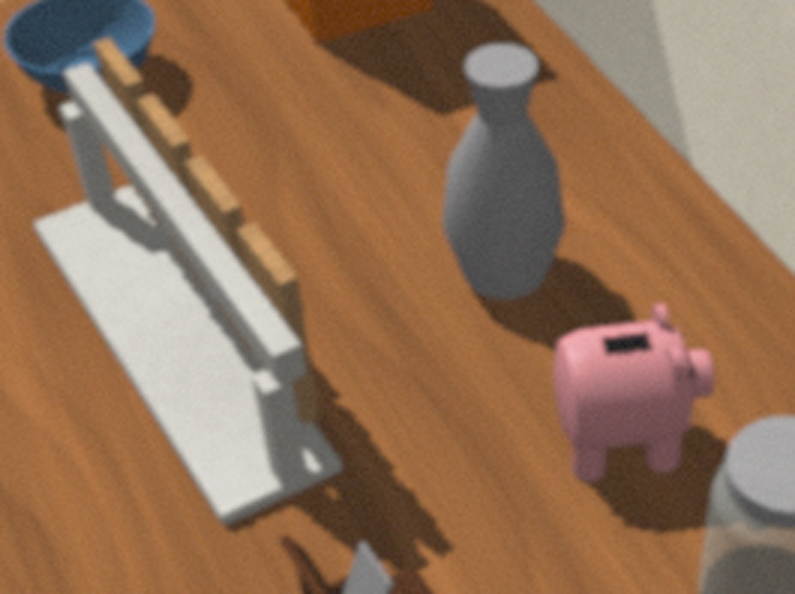

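View pics/s4.png

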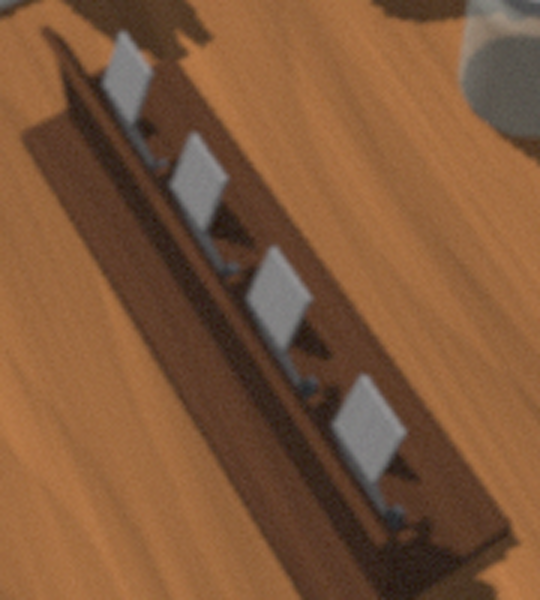

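```bash
cat > h.py <<'E'
import numpy as np, cv2
from scipy.optimize import least_squares
from scipy.spatial.transform import Rotation as R
from cell import r
def cams():
    d={}
    for n in("scene","side"):
        c=r.camera(n); d[n]=(np.array(c["camera_matrix"]),np.array(c["extrinsics"]))
        d[n+"im"]=c["color"]
    return d
def proj(K,E,P):
    P=np.atleast_2d(P); p=(P-E[:3,3])@E[:3,:3]; p=p*[1,-1,-1]
    q=p@K.T; return q[:,:2]/q[:,2:]
def pose(v,P):
    x,y,a,z=v; P=np.atleast_2d(P)
    return P@R.from_euler('z',a).as_matrix().T+[x,y,z]
def fit(obs,v0,nz=True):
    # obs: list of (K,E,P(3),uv)
    def f(v): return np.concatenate([(proj(K,E,pose(v,P))[0]-uv) for K,E,P,uv in obs])
    s=least_squares(f,v0,loss='soft_l1'); return s.x,f(s.x).reshape(-1,2)
def un(c,o,s): return (np.array(c)+.5)/s-.5+np.array(o)
E
cat > m1.py <<'E'
from h import *
d=cams(); S=d["scene"];D=d["side"]
o=[]
xf,xb=-24,-12
for y,a,b in[(120,(187,234),(308,203)),(40,(338,182),(453,150)),(-40,(482,132),(594,100)),(-120,(618,88),(727,57))]:
    for s,c in((30,a),(-30,b)): o.append((*S,[xf,y+s,163],un(c,(300,140),5)))
for y,fl,fr,nl,nr in[(-120,(95,42),(107,38),(130,92),(142,85)),(-40,(138,102),(150,95),(175,150),(188,143)),(40,(187,165),(198,158),(230,215),(242,208)),(120,(237,232),(250,225),(287,283),(298,272))]:
    for P,c in(([xb,y-30],fl),([xf,y-30],fr),([xb,y+30],nl),([xf,y+30],nr)): o.append((*D,P+[163],un(c,(150,95),3)))
v,e=fit(o,[600,250,3.1,0]);print("rail",v.round(3),abs(e).mean(0));print(e.round(1).tolist())
o=[]
for y,a,b in[(120,(108,242),(182,216)),(40,(270,188),(340,163)),(-40,(423,135),(487,113)),(-120,(565,85),(627,65))]:
    for s,c in((17,a),(-17,b)): o.append((*S,[-16,y+s,112],un(c,(105,200),4)))
for P,c in(([16,175,104],(28,235)),([16,-175,104],(655,25)),([-65,-175,12],(733,238))): o.append((*S,P,un(c,(105,200),4)))
for y,a,b in[(-120,(123,32),(155,72)),(-40,(195,132),(228,182)),(40,(274,246),(312,298)),(120,(365,375),(406,433))]:
    for s,c in((-17,a),(17,b)): o.append((*D,[-16,y+s,112],un(c,(230,265),3)))
for P,c in(([45,-175,12],(22,137)),([-65,175,12],(512,530))): o.append((*D,P,un(c,(230,265),3)))
v,e=fit(o,[600,-150,3.1,0]);print("rack",v.round(3),abs(e).mean(0));print(e.round(1).tolist())
for n,a,b,z in(("vase",(433,218),un((501,65),(150,95),3),190),("jar",(270,299),un((799,470),(150,95),3),130)):
    # top centre
    f=lambda p:np.concatenate([proj(*S,p)[0]-a,proj(*D,p)[0]-b]); s=least_squares(f,[700,0,z]);print(n,s.x,s.fun)
E
python3 m1.py
```

```text
rail [523.784 238.894 -21.904  -1.976] [0.87645999 0.88522929]
[[1.2, -0.2], [0.1, -2.0], [1.6, -0.4], [0.4, -1.6], [1.7, -0.5], [-0.1, -1.3], [1.8, -1.2], [-0.5, -1.8], [-0.2, 1.8], [1.0, 1.3], [-1.0, -0.9], [0.3, -0.5], [0.1, 0.6], [1.5, 1.0], [-0.3, -0.2], [0.8, 0.1], [-0.2, 0.1], [1.7, 0.4], [-1.5, 0.1], [0.2, 0.2], [0.7, 0.3], [2.1, 0.3], [-1.7, 1.6], [0.5, 2.8]]
rack [ 520.962 -211.724    3.216   -1.264] [0.62972648 0.56233973]
[[0.2, 0.1], [-0.8, 0.6], [0.3, -0.3], [-0.7, 0.3], [0.2, -0.1], [-0.3, 0.1], [0.6, 0.2], [-0.3, 0.2], [-3.1, 1.4], [2.2, -0.4], [0.7, -1.5], [0.6, -0.0], [-0.4, 0.6], [0.1, 0.4], [-0.1, -0.7], [0.1, 0.3], [-0.5, 0.4], [-0.6, -0.1], [-0.6, 0.4], [-0.1, -2.4], [1.0, -1.5]]
vase [754.65568798 193.91302422 186.13314047] [ 0.76915875 -1.17440758  0.68571409  1.3190961 ]
jar [ 764.79989268 -151.65075368  125.76509312] [-1.03490505  1.0152339  -0.86541455 -1.14709479]
```

>>> servo_tool(rows=[0,0,-1,0,0,-0.97,0,0,-1,0,0,-0.97,0,0,-1,0,0,-0.97,0,0,-1,0,0,-0.97,0,0,-1,0,0,-0.97,0,0,0,0,0,-0.97,0,0,0,0,0,-0.97,0,0,0,0,0,-0.97,0,0,0,0,0,-0.97,0,0,0,0,0,-0.97,0,0,0,0,0,-0.97,0,0,0,0,0,-0.97,0,0,0,0,0,-0.97,0,0,0,0,0,-0.97,0,0,0,0,0,-0.97], jaw=0.6)

```text
t: 1.5
position: [235.7, -578.7, 361.4]
orientation: [0.675, 0.738, 0.0, -0.0]
force: [-0.0, -0.5, -0.3]
gripper_width: 0.596
gripper_force: 0.0
```

```bash
cat >> h.py <<'E'
def go(target,yaw):
    """print tool-frame deltas in row units to bring TCP to target, tool vertical, tool-x at yaw"""
    s=r.observe(); p=np.array(s["position"]); Q=R.from_quat(s["orientation"])
    T=R.from_matrix(np.array([[np.cos(yaw),np.sin(yaw),0],[np.sin(yaw),-np.cos(yaw),0],[0,0,-1]]))
    print("t",round(s["t"],2),"p",p.round(1),"F",np.round(s["force"],1),"w",round(s["gripper_width"],3),"gf",round(s["gripper_force"],1))
    print(" turn units",((Q.inv()*T).as_rotvec(degrees=True)/5).round(2),"| shift units (now)",(Q.inv().apply(np.array(target)-p)/30).round(2),"(after turn)",(T.inv().apply(np.array(target)-p)/30).round(2))
RAIL=[523.8,238.9,3.229,0]; RACK=[521.0,-211.7,3.216,0]
E
python3 - <<'E'
from h import *
for y in(120,40,-40,-120):
    print(pose(RAIL,[-18,y,0])[0])
    print(pose(RACK,[0,y,0])[0])
go([*pose(RAIL,[-18,120,0])[0][:2],330],3.229-np.pi/2)
E
```

```text
[552.20681412 120.92944049   0.        ]
[ 529.92064479 -331.36796604    0.        ]
[545.22312695 200.62403324   0.        ]
[ 523.97354826 -251.58932201    0.        ]
[538.23943979 280.31862599   0.        ]
[ 518.02645174 -171.81067799    0.        ]
[531.25575262 360.01321874   0.        ]
[512.07935521 -92.03203396   0.        ]
t 1.5 p [ 235.7 -578.7  361.4] F [-0.  -0.5 -0.3] w 0.596 gf 0.0
 turn units [-0.   -0.01  0.03] | shift units (now) [22.28 12.6   1.06] (after turn) [22.31 12.55  1.05]
```

>>> servo_tool(rows=[1,0.7,0,0,0,0,1,0.7,0,0,0,0,1,0.7,0,0,0,0,1,0.7,0,0,0,0,1,0.7,0,0,0,0,1,0.7,0,0,0,0,1,0.7,0,0,0,0,1,0.7,0,0,0,0,1,0.7,0,0,0,0,1,0.7,0,0,0,0,0,0,0,0,0,0,0,0,0,0,0,0])

```text
t: 2.5
position: [420.0, -260.3, 361.7]
orientation: [0.675, 0.738, -0.0, 0.0]
force: [-1.0, -0.2, 0.4]
gripper_width: 0.601
gripper_force: 0.0
```

```bash
cat >> h.py <<'E'
def wrist(name):
    s=r.observe(); c=r.camera("wrist"); M=np.array(c["mount"])
    T=np.eye(4); T[:3,:3]=R.from_quat(s["orientation"]).as_matrix(); T[:3,3]=s["position"]
    np.savez(f"{name}.npz",K=c["camera_matrix"],E=T@M); cv2.imwrite(f"pics/{name}.png",c["color"][:,:,::-1])
    return np.array(c["camera_matrix"]),T@M
E
python3 -c "
from h import *
wrist('w1')"
```

```text
(no output)
```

View pics/w1.png

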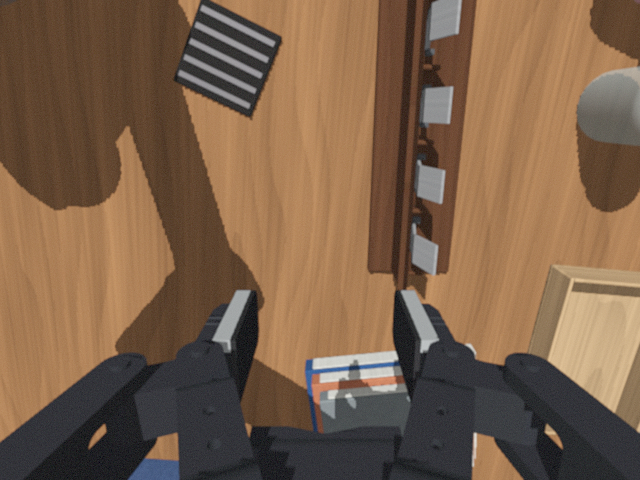

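>>> servo_tool(rows=[1,0.45,0,0,0,0,1,0.45,0,0,0,0,1,0.45,0,0,0,0,1,0.45,0,0,0,0,1,0.45,0,0,0,0,1,0.45,0,0,0,0,1,0.45,0,0,0,0,1,0.45,0,0,0,0,1,0.45,0,0,0,0,1,0.45,0,0,0,0,1,0.45,0,0,0,0,1,0.45,0,0,0,0,0,0,0,0,0,0,0,0,0,0,0,0])

```text
t: 3.72
position: [550.3, 110.2, 361.0]
orientation: [0.676, 0.737, -0.001, -0.0]
force: [-0.6, -0.7, -0.4]
gripper_width: 0.596
gripper_force: 0.0
```

```bash
python3 -c "
from h import *
wrist('w2')"
```

```text
(no output)
```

View pics/w2.png

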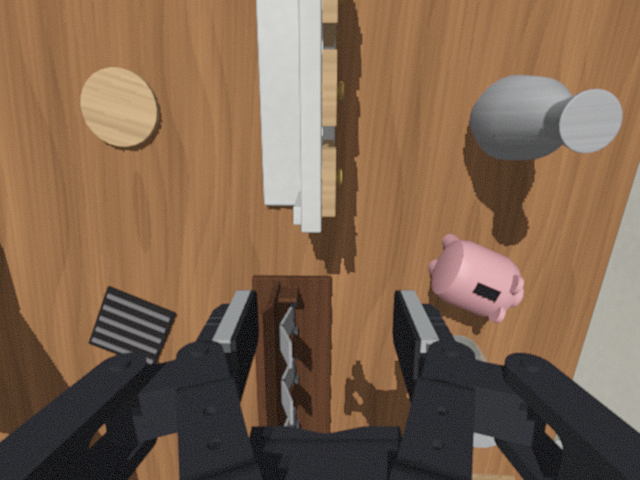

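```bash
sed -i 's/^v,e=fit(o,\[600,250.*/&\nrailobs=o/; s/^v,e=fit(o,\[600,-150.*/&\nrackobs=o/' m1.py; cat > m2.py <<'E'
from m1 import *
L=lambda n:(lambda z:(z["K"],z["E"]))(np.load(n+".npz"))
W1,W2=L("w1"),L("w2")
a=[]
for y,c in((120,[(322,217),(336,215),(321,147),(336,147)]),(40,[(322,125),(337,125),(321,50),(337,48)])):
    for P,u in zip(([-12,y+30],[-24,y+30],[-12,y-30],[-24,y-30]),c): a.append((*W2,P+[163],np.array(u)))
a+= [(*W2,[10,175,133],np.array((302,232))),(*W2,[-10,175,133],np.array((321,231)))]
b=[]
for y,n,f in((120,(436,274),(438,240)),(40,(442,203),(445,167)),(-40,(449,124),(453,86)),(-120,(457,38),None)):
    b.append((*W1,[-16,y+17,112],np.array(n)))
    if f: b.append((*W1,[-16,y-17,112],np.array(f)))
print("=====")
for nm,w,o,v0 in(("rail",a,railobs,RAIL),("rack",b,rackobs,RACK)):
    v,e=fit(w,v0);print(nm,"wrist",v.round(3),abs(e).max(0)); 
    v,e=fit(w*2+o,v0);print(nm,"all",v.round(3),e[:len(w)].round(1).tolist())
E
python3 m2.py | sed -n '/====/,$p'
```

```text
=====
rail wrist [523.297 240.742   3.233  -2.694] [1.25679875 2.07489084]
rail all [523.528 240.661   3.231  -3.185] [[0.7, -2.1], [-0.3, -0.1], [1.3, 1.4], [0.0, 1.4], [0.2, -0.2], [-0.9, -0.3], [0.8, -1.0], [-0.5, 0.9], [-0.8, -0.2], [0.0, 0.7]]
rack wrist [ 524.407 -212.19     3.224  -13.321] [0.52222643 2.67876342]
rack all [ 521.062 -211.402    3.223   -2.385] [[-0.7, 0.4], [-0.0, 4.9], [-0.1, -0.2], [-0.1, 3.0], [0.2, -1.0], [-0.4, 0.2], [0.5, -4.6]]
```

```bash
sed -i 's/^RAIL=.*/RAIL=[523.5,240.7,3.231,0]; RACK=[521.1,-211.5,3.22,0]\nYR=3.231-np.pi\/2; YK=3.22-np.pi\/2\ndef rail(x,y,z): go(pose(RAIL,[x,y,z])[0],YR)\ndef rack(x,y,z): go(pose(RACK,[x,y,z])[0],YK)/' h.py; python3 -c "
from h import *
rail(-18,120,149)"
```

```text
t 3.87 p [549.8 108.7 361.5] F [-0.2 -0.3  0.3] w 0.6 gf 0.0
 turn units [-0.01  0.01 -0.07] | shift units (now) [0.47 0.12 7.08] (after turn) [0.46 0.12 7.08]
```

>>> servo_tool(rows=[0.46,0.12,1,0,0,-0.07,0,0,1,0,0,0,0,0,1,0,0,0,0,0,1,0,0,0,0,0,1,0,0,0,0,0,1,0,0,0,0,0,0.6,0,0,0,0,0,0.48,0,0,0,0,0,0,0,0,0,0,0,0,0,0,0])

```text
t: 4.7
position: [551.7, 123.1, 148.8]
orientation: [0.675, 0.738, -0.001, -0.0]
force: [0.3, 0.8, 0.8]
gripper_width: 0.597
gripper_force: 0.0
```

```bash
python3 -c "
from h import *
rail(-18,120,149)
wrist('w3')"
```

```text
t 4.7 p [551.7 123.1 148.8] F [0.3 0.8 0.8] w 0.597 gf 0.0
 turn units [-0.02  0.    0.  ] | shift units (now) [-0.01  0.01 -0.01] (after turn) [-0.01  0.01 -0.01]
```

View pics/w3.png

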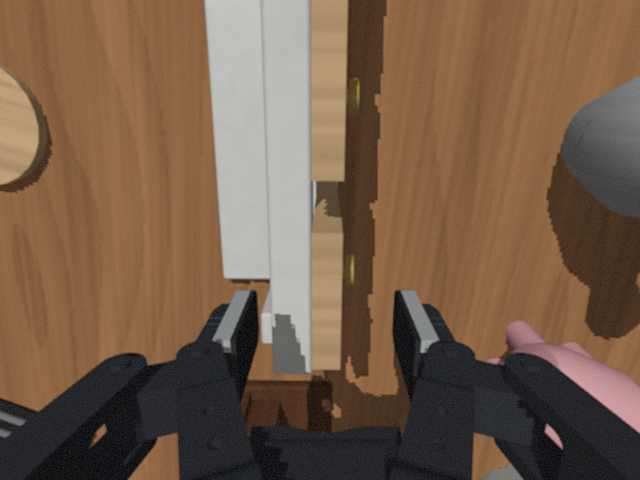

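>>> servo_tool(rows=[0,0,0,0,0,0,0,0,0,0,0,0,0,0,0,0,0,0,0,0,0,0,0,0,0,0,0,0,0,0,0,0,0,0,0,0,0,0,0,0,0,0,0,0,0,0,0,0], jaw=0)

```text
t: 5.42
position: [552.2, 124.7, 149.2]
orientation: [0.674, 0.739, -0.0, -0.0]
force: [-0.2, 0.1, -0.6]
gripper_width: -0.001
gripper_force: 0.0
```

```bash
cat >> h.py <<'E'
def look(name,crops,scale=3):
    """crops: list of (cam,x,y,w,h); stacked side by side"""
    t=[]
    for n,x,y,w,h in crops:
        im=r.camera(n)["color"][:,:,::-1]; cv2.imwrite(f"pics/{name}_{n}_full.png",im)
        t.append(cv2.resize(im[y:y+h,x:x+w],(800//len(crops),int(h*800/len(crops)/w)),interpolation=cv2.INTER_CUBIC))
    H=max(i.shape[0] for i in t); t=[cv2.copyMakeBorder(i,0,H-i.shape[0],0,0,cv2.BORDER_CONSTANT) for i in t]
    cv2.imwrite(f"pics/{name}.png",np.hstack(t)[:600])
E
python3 - <<'E'
from h import *
print({k:np.round(v,3).tolist() for k,v in r.observe().items()})
look('l1',[("scene",290,90,180,180),("wrist",170,60,320,360)])
E
```

```text
{'t': 5.417, 'q': [0.145, 0.264, 1.827, 0.0, 1.051, 0.053], 'joint_vel': [0.0, 0.001, 0.002, -0.001, -0.0, 0.0], 'effort': [-0.003, -37.42, -25.493, -0.0, 0.0, -0.0], 'position': [552.203, 124.747, 149.238], 'orientation': [0.674, 0.739, -0.0, -0.0], 'force': [-0.222, 0.066, -0.605], 'moment': [-0.023, -0.002, 0.037], 'gripper_force': 0.0, 'gripper_width': -0.001}
```

View pics/l1.png

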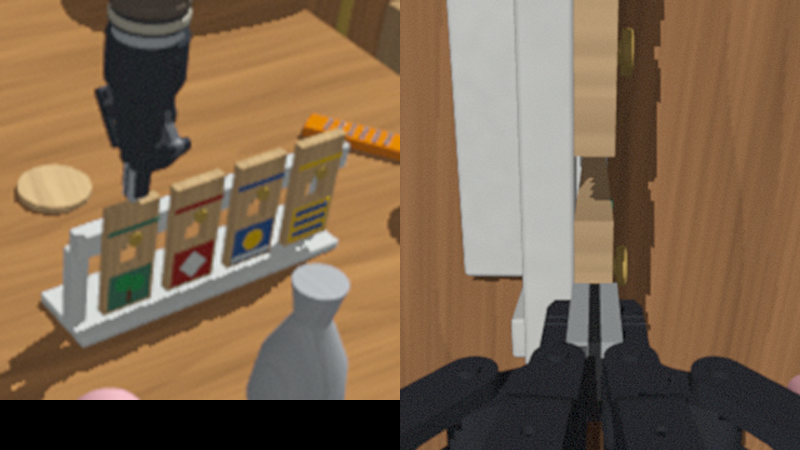

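```bash
python3 - <<'E'
from h import *
d=cams();S=d["scene"];D=d["side"]
for z in(138,149,163,175,190):
    print(z,proj(*S,[552.2,124.7,z])[0].round(1),((proj(*S,[552.2,124.7,z])[0]-[290,90])/.45).round(),proj(*D,[552.2,124.7,z])[0].round(1))
print(proj(*S,pose(RAIL,[[-24,150,163],[-24,90,163],[-12,150,163]])))
im=d["scene"+"im"][:,:,::-1];im2=d["sideim"][:,:,::-1]
a=cv2.resize(im[110:250,310:420],(400,509),interpolation=cv2.INTER_CUBIC);u,v=proj(*D,[552,124,163])[0].astype(int);print(u,v)
b=cv2.resize(im2[v-60:v+60,u-50:u+44],(400,510),interpolation=cv2.INTER_CUBIC)[:509]
cv2.imwrite("pics/l2.png",np.hstack([a,b]))
E
```

```text
138 [349.2 188.9] [132. 220.] [240.1 187.8]
149 [349.5 184.9] [132. 211.] [239.4 183.6]
163 [349.9 179.6] [133. 199.] [238.4 178. ]
175 [350.3 175. ] [134. 189.] [237.6 173.2]
190 [350.7 169.1] [135. 176.] [236.5 167. ]
[[339.05447954 185.27280644]
 [362.11713405 177.19423087]
 [335.99392634 182.4104901 ]]
238 178
```

View pics/l2.png

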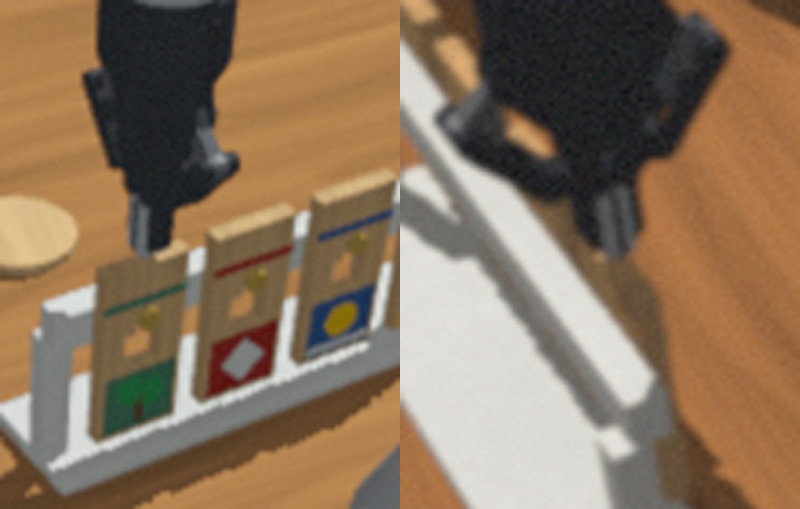

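>>> servo_tool(rows=[0,0,0,0,0,0,0,0,0,0,0,0,0,0,0,0,0,0,0,0,0,0,0,0,0,0,0,0,0,0,0,0,0,0,0,0,-0.05,0,0.24,0,0,0,0,0,0.25,0,0,0,0,0,0.25,0,0,0,0,0,0,0,0,0], jaw=0.5)

```text
t: 6.45
position: [550.4, 122.8, 124.4]
orientation: [0.674, 0.739, -0.002, -0.001]
force: [-0.1, 0.5, 0.1]
gripper_width: 0.499
gripper_force: 0.0
```

>>> servo_tool(rows=[0,0,0,0,0,0,0,0,0,0,0,0,0,0,0,0,0,0,0,0,0,0,0,0,0,0,0,0,0,0,0,0,0,0,0,0,0,0,0,0,0,0,0,0,0,0,0,0], jaw=0)

```text
t: 7.12
position: [552.6, 123.2, 127.3]
orientation: [0.674, 0.739, 0.0, 0.0]
force: [0.5, -0.3, 0.7]
gripper_width: 0.122
gripper_force: 61.7
```

>>> servo_tool(rows=[0,0,-0.21,0,0,0,0,0,-0.22,0,0,0,0,0,-0.22,0,0,0,0,0,-0.22,0,0,0,0,0,0,0,0,0,0,0,0,0,0,0])

```text
t: 7.62
position: [553.1, 123.3, 154.2]
orientation: [0.674, 0.739, 0.001, 0.001]
force: [0.4, 1.1, -0.3]
gripper_width: 0.122
gripper_force: 61.7
```

>>> servo_tool(rows=[0,0.2,0,0,0,0,0,0.2,0,0,0,0,0,0.2,0,0,0,0,0,0.2,0,0,0,0,0,0.3,0,0,0,0,0,0.3,0,0,0,0,0,0,0,0,0,0])

```text
t: 8.2
position: [596.7, 127.1, 153.3]
orientation: [0.674, 0.739, 0.001, 0.001]
force: [0.4, -0.9, -1.1]
gripper_width: 0.12
gripper_force: 61.7
```

>>> servo_tool(rows=[0,0,-1,0,0,0,0,0,-1,0,0,0,0,0,-1,0,0,0,0,0,-1,0,0,0,0,0,0,0,0,0,0,0,0,0,0,0])

```text
t: 8.7
position: [596.0, 127.3, 276.2]
orientation: [0.674, 0.739, 0.002, 0.002]
force: [0.1, -0.6, -0.9]
gripper_width: 0.12
gripper_force: 61.7
```

```bash
cat > track.py <<'E'
from h import *
# rack features (rack frame); reference pose RACK0 belongs to pics/*0.png
RACK0=[521.1,-211.5,3.22,0]
F=[[-16,y,100] for y in(120,40,-40,-120)]+[[-65,-175,12],[-65,175,12],[-60,0,12],[16,175,104],[16,-175,104],[45,-175,12]]
def track(v0=RACK0):
    d=cams(); ob=[]
    for n in("scene","side"):
        ref=cv2.cvtColor(cv2.imread(f"pics/{n}0.png"),cv2.COLOR_BGR2GRAY); cur=cv2.cvtColor(d[n+"im"],cv2.COLOR_RGB2GRAY)
        for P in F:
            if P==[-60,0,12]: continue
            u=proj(*d[n],pose(RACK0,P))[0]; i,j=np.round(u).astype(int); h=11;m=36
            if not(h+m<i<640-h-m and h+m<j<480-h-m): continue
            R_=cv2.matchTemplate(cur[j-h-m:j+h+m+1,i-h-m:i+h+m+1],ref[j-h:j+h+1,i-h:i+h+1],cv2.TM_CCOEFF_NORMED)
            _,s,_,l=cv2.minMaxLoc(R_)
            if s<.75: continue
            x,y=l; q=lambda a,b,c:(a-c)/(2*(a-2*b+c)) if a-2*b+c else 0
            sx=q(*R_[y,x-1:x+2]) if 0<x<2*m else 0; sy=q(*R_[y-1:y+2,x]) if 0<y<2*m else 0
            ob.append((*d[n],P,u+[x+sx-m,y+sy-m]))
    f=lambda v:np.concatenate([(proj(K,E,pose([*v,0],P))[0]-uv) for K,E,P,uv in ob])
    best=min((least_squares(f,np.array(v0[:3])+[a,b,0],loss='soft_l1') for a in(-30,0,30) for b in(-30,0,30)),key=lambda s:s.cost)
    e=np.hypot(*f(best.x).reshape(-1,2).T); print("rack",best.x.round(4),"n",len(ob),"med res",np.median(e).round(2),"inliers",(e<1.5).sum())
    return best.x
if __name__=="__main__": track()
E
python3 track.py; python3 -c "
from h import *
rack(-1,-120,260)"
```

```text
rack [ 519.3622 -210.732     3.2094] n 15 med res 0.61 inliers 12
t 8.8 p [593.5 126.9 272.2] F [-0.2 -0.  -0.7] w 0.121 gf 61.7
 turn units [-0.02  0.    0.15] | shift units (now) [-7.01 -3.35  0.41] (after turn) [-7.06 -3.26  0.41]
```

>>> servo_tool(rows=[-0.88,-0.41,0,0,0,0.15,-0.88,-0.41,0,0,0,0,-0.88,-0.41,0,0,0,0,-0.88,-0.41,0,0,0,0,-0.88,-0.41,0,0,0,0,-0.88,-0.41,0,0,0,0,-0.88,-0.41,0,0,0,0,-0.89,-0.41,0,0,0,0,0,0,0,0,0,0,0,0,0,0,0,0,0,0,0,0,0,0])

```text
t: 9.72
position: [512.3, -91.3, 271.6]
orientation: [0.679, 0.734, -0.0, -0.002]
force: [-0.1, -0.1, -1.3]
gripper_width: 0.119
gripper_force: 61.7
```

```bash
python3 track.py; python3 -c "
from h import *
rack(-1,-120,225)
wrist('w4')
look('l3',[('wrist',160,120,340,300),('side',230,200,160,170)])"
```

```text
rack [ 521.1804 -210.9038    3.2234] n 15 med res 0.42 inliers 12
t 9.82 p [513.  -90.7 272.3] F [-0.4 -0.1 -0.1] w 0.124 gf 61.7
 turn units [-0.02 -0.01  0.02] | shift units (now) [-0.04 -0.01  1.58] (after turn) [-0.04 -0.01  1.58]
```

View pics/l3.png

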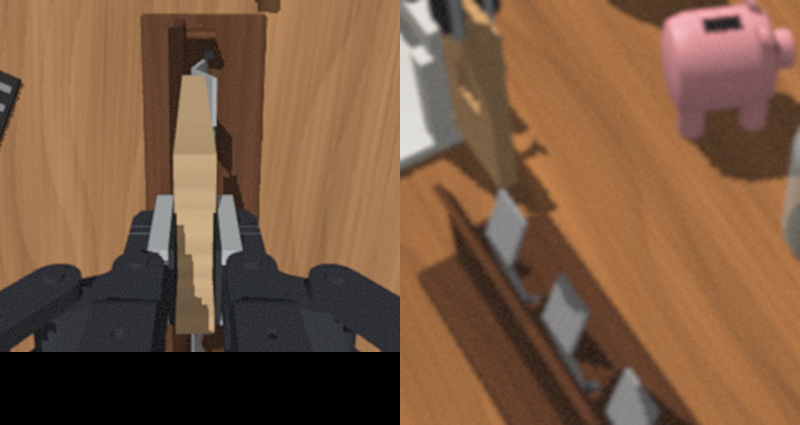

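>>> servo_tool(rows=[-0.04,0,0.7,0,0,0,0,0,0.7,0,0,0,0,0,0.6,0,0,0,0,0,0.25,0,0,0,0,0,0.25,0,0,0,0,0,0.25,0,0,0,0,0,0.25,0,0,0,0,0,0,0,0,0,0,0,0,0,0,0])

```text
t: 10.72
position: [512.5, -92.9, 182.9]
orientation: [0.679, 0.734, -0.001, -0.001]
force: [-0.9, 0.8, -0.4]
gripper_width: 0.128
gripper_force: 61.7
```

>>> servo_tool(rows=[0,0,0.25,0,0,0,0,0,0.25,0,0,0,0,0,0.25,0,0,0,0,0,0.25,0,0,0,0,0,0.25,0,0,0,0,0,0.25,0,0,0,0,0,0,0,0,0,0,0,0,0,0,0])

```text
t: 11.38
position: [512.2, -92.6, 136.7]
orientation: [0.679, 0.734, -0.001, -0.001]
force: [-2.7, -1.2, -1.8]
gripper_width: 0.126
gripper_force: 61.5
```

>>> servo_tool(rows=[0,0,0.25,0,0,0,0,0,0.25,0,0,0,0,0,0.25,0,0,0,0,0,0.15,0,0,0,0,0,0,0,0,0,0,0,0,0,0,0])

```text
t: 11.88
position: [512.4, -92.7, 110.2]
orientation: [0.679, 0.734, -0.0, -0.001]
force: [-2.2, -0.7, -2.4]
gripper_width: 0.12
gripper_force: 61.5
```

>>> servo_tool(rows=[0,0,0.07,0,0,0,0,0,0,0,0,0,0,0,0.07,0,0,0,0,0,0,0,0,0])

```text
t: 12.22
position: [513.4, -93.0, 107.1]
orientation: [0.679, 0.734, 0.0, 0.0]
force: [-3.6, -0.8, 0.8]
gripper_width: 0.12
gripper_force: 61.8
```

>>> servo_tool(rows=[0,0,0.04,0,0,0,0,0,0,0,0,0])

```text
t: 12.38
position: [513.8, -93.0, 106.4]
orientation: [0.679, 0.734, 0.0, 0.0]
force: [-2.1, -1.2, 2.8]
gripper_width: 0.124
gripper_force: 62.2
```

>>> servo_tool(rows=[0,0,0.04,0,0,0,0,0,0,0,0,0])

```text
t: 12.55
position: [514.3, -93.1, 106.3]
orientation: [0.679, 0.734, 0.001, 0.001]
force: [-3.9, 0.6, 9.0]
gripper_width: 0.126
gripper_force: 63.1
```

>>> servo_tool(rows=[0,0,0,0,0,0,0,0,0,0,0,0,0,0,0,0,0,0,0,0,0,0,0,0,0,0,0,0,0,0,0,0,0,0,0,0,0,0,-0.5,0,0,0,0,0,-1,0,0,0,0,0,-1,0,0,0,0,0,-1,0,0,0,0,0,-1,0,0,0,0,0,-1,0,0,0,0,0,0,0,0,0,0,0,0,0,0,0], jaw=0.4)

```text
t: 13.72
position: [515.0, -93.3, 272.2]
orientation: [0.679, 0.734, 0.001, 0.003]
force: [0.4, -0.8, 0.3]
gripper_width: 0.399
gripper_force: 0.0
```

```bash
cat >> h.py <<'E'
def tiles(done):
    """fit of tile-top wood rectangle seen by wrist camera: draw predicted outlines and save"""
E
python3 -c "
from h import *
rail(-18,40,250)
K,E=wrist('w5')
P=pose(RACK,[[6,-150,142],[-6,-150,142],[-6,-90,142],[6,-90,142]]); print(proj(K,E,P).round(1).tolist())
im=cv2.imread('pics/w5.png'); hsv=cv2.cvtColor(im,cv2.COLOR_BGR2HSV)
d=cams(); 
for n in('scene','side'): cv2.imwrite('pics/a1_%s.png'%n,d[n+'im'][:,:,::-1])
"; python3 track.py
```

```text
t 13.72 p [515.  -93.3 272.2] F [ 0.4 -0.8  0.3] w 0.399 gf 0.0
 turn units [ 0.06  0.02 -0.12] | shift units (now) [9.75 1.77 0.73] (after turn) [9.73 1.88 0.74]
[[312.0, 172.1], [328.8, 172.1], [328.6, 251.3], [312.8, 251.3]]
rack [ 521.5654 -211.0468    3.2226] n 15 med res 0.47 inliers 9
```

>>> servo_tool(rows=[0.97,0.18,0,0,0,-0.12,0.97,0.18,0,0,0,0,0.97,0.18,0,0,0,0,0.97,0.18,0,0,0,0,0.97,0.19,0,0,0,0,0.97,0.19,0,0,0,0,0.97,0.19,0,0,0,0,0.97,0.19,0,0,0,0,0.97,0.19,0,0,0,0,0.97,0.19,0,0,0,0,0,0,0,0,0,0,0,0,0,0,0,0,0,0,0,0,0,0])

```text
t: 15.05
position: [542.5, 201.4, 268.2]
orientation: [0.675, 0.738, -0.001, -0.0]
force: [-0.3, 0.4, 0.2]
gripper_width: 0.399
gripper_force: 0.0
```

```bash
python3 -c "
from h import *
rail(-18,40,127)"; python3 track.py
```

```text
t 15.05 p [542.5 201.4 268.2] F [-0.3  0.4  0.2] w 0.399 gf 0.0
 turn units [-0.03  0.01  0.  ] | shift units (now) [0.03 0.1  4.71] (after turn) [0.03 0.09 4.71]
rack [ 523.9425 -211.0846    3.241 ] n 14 med res 2.59 inliers 6
```

>>> servo_tool(rows=[0.03,0.05,1,0,0,0,0,0,1,0,0,0,0,0,1,0,0,0,0,0,0,0,0,0,0,0,0,0,0,0])

```text
t: 15.57
position: [543.0, 201.3, 177.8]
orientation: [0.675, 0.737, -0.002, -0.001]
force: [-0.2, 0.5, 0.1]
gripper_width: 0.399
gripper_force: 0.0
```

```bash
python3 -c "
from h import *
rail(-18,40,127)"; sed -i 's/^    e=np.hypot.*/&\n    print([(("sc" if K is d["scene"][0] else "si"),P,(uv-proj(K,E,pose(RACK0,P))[0]).round(1).tolist()) for K,E,P,uv in ob])/' track.py; python3 track.py
```

```text
t 15.57 p [543.  201.3 177.8] F [-0.2  0.5  0.1] w 0.399 gf 0.0
 turn units [-0.06  0.01 -0.02] | shift units (now) [0.03 0.08 1.69] (after turn) [0.03 0.07 1.69]
rack [ 521.4646 -211.8002    3.2221] n 15 med res 0.56 inliers 11
[('sc', [-16, 120, 100], [-0.0, 0.0]), ('sc', [-16, 40, 100], [0.0, 0.2]), ('sc', [-16, -40, 100], [0.2, 0.3]), ('sc', [-16, -120, 100], [-34.4, 12.0]), ('sc', [-65, -175, 12], [-0.4, -0.2]), ('sc', [-65, 175, 12], [-0.0, 0.0]), ('sc', [16, 175, 104], [0.1, 0.8]), ('sc', [16, -175, 104], [0.3, -0.3]), ('sc', [45, -175, 12], [1.0, 2.8]), ('si', [-16, 120, 100], [0.1, -0.0]), ('si', [-16, 40, 100], [0.7, 1.1]), ('si', [-16, -40, 100], [36.0, -3.9]), ('si', [-16, -120, 100], [-36.0, 36.0]), ('si', [16, -175, 104], [-0.8, -0.1]), ('si', [45, -175, 12], [0.0, -0.0])]
```

>>> servo_tool(rows=[0.02,0.06,0.6,-0.05,0,0,0,0,0.6,0,0,0,0,0,0.49,0,0,0,0,0,0,0,0,0,0,0,0,0,0,0])

```text
t: 16.08
position: [547.5, 203.8, 130.5]
orientation: [0.675, 0.738, 0.002, 0.002]
force: [0.6, 0.7, -0.5]
gripper_width: 0.402
gripper_force: 0.0
```

>>> servo_tool(rows=[0,0,0,0,0,0,0,0,0,0,0,0,0,0,0,0,0,0,0,0,0,0,0,0,0,0,0,0,0,0,0,0,0,0,0,0,0,0,0,0,0,0], jaw=0)

```text
t: 16.67
position: [548.4, 204.2, 131.3]
orientation: [0.675, 0.738, 0.003, 0.003]
force: [-1.0, -0.4, 6.1]
gripper_width: 0.118
gripper_force: 60.7
```

>>> servo_tool(rows=[0,0,-0.21,0,0,0,0,0,-0.22,0,0,0,0,0,-0.22,0,0,0,0,0,-0.22,0,0,0,0,0,0,0,0,0,0,0,0,0,0,0])

```text
t: 17.17
position: [546.7, 203.8, 155.7]
orientation: [0.675, 0.738, 0.002, 0.002]
force: [1.2, 0.3, -0.8]
gripper_width: 0.116
gripper_force: 59.8
```

>>> servo_tool(rows=[0,0.2,0,0,0,0,0,0.2,0,0,0,0,0,0.2,0,0,0,0,0,0.2,0,0,0,0,0,0.3,0,0,0,0,0,0.3,0,0,0,0,0,0,0,0,0,0])

```text
t: 17.75
position: [590.6, 207.5, 155.3]
orientation: [0.675, 0.738, 0.003, 0.002]
force: [-0.0, 0.7, -0.4]
gripper_width: 0.117
gripper_force: 59.8
```

>>> servo_tool(rows=[0,0,-1,0,0,0,0,0,-1,0,0,0,0,0,-1,0,0,0,0,0,-1,0,0,0,0,0,0,0,0,0,0,0,0,0,0,0])

```text
t: 18.25
position: [589.4, 207.8, 278.2]
orientation: [0.675, 0.738, 0.004, 0.003]
force: [-1.1, 0.3, -1.8]
gripper_width: 0.119
gripper_force: 59.9
```

```bash
python3 track.py|head -1; python3 -c "
from h import *
rack(-1,-40,260)"
```

```text
rack [ 522.5206 -210.8382    3.2298] n 15 med res 2.06 inliers 7
t 18.35 p [586.9 207.1 274. ] F [ 0.3  0.7 -1. ] w 0.114 gf 59.9
 turn units [0.03 0.   0.12] | shift units (now) [-12.37  -3.38   0.46] (after turn) [-12.41  -3.25   0.47]
```

>>> servo_tool(rows=[-0.95,-0.25,0,0,0,0.12,-0.95,-0.25,0,0,0,0,-0.95,-0.25,0,0,0,0,-0.95,-0.25,0,0,0,0,-0.95,-0.25,0,0,0,0,-0.95,-0.25,0,0,0,0,-0.95,-0.25,0,0,0,0,-0.95,-0.25,0,0,0,0,-0.95,-0.25,0,0,0,0,-0.95,-0.25,0,0,0,0,-0.95,-0.25,0,0,0,0,-0.95,-0.25,0,0,0,0,-0.97,-0.25,0,0,0,0,0,0,0,0,0,0,0,0,0,0,0,0,0,0,0,0,0,0,0,0,0,0,0,0])

```text
t: 19.77
position: [519.5, -169.1, 273.5]
orientation: [0.678, 0.735, 0.001, 0.0]
force: [-0.4, -0.0, -0.3]
gripper_width: 0.117
gripper_force: 59.9
```

```bash
sed -i "s/loss='soft_l1') for a/loss='cauchy',f_scale=.4) for a/" track.py; python3 track.py|head -1; python3 -c "
from h import *
rack(-1,-40,260)"
```

```text
rack [ 521.0599 -211.3311    3.2199] n 14 med res 0.76 inliers 9
t 19.87 p [ 519.9 -169.   274.2] F [-0.   0.3 -1.4] w 0.12 gf 59.9
 turn units [ 0.04 -0.01  0.02] | shift units (now) [-0.08 -0.04  0.47] (after turn) [-0.08 -0.04  0.47]
```

>>> servo_tool(rows=[-0.08,-0.03,0.7,0,0,0,0,0,0.7,0,0,0,0,0,0.6,0,0,0,0,0,0.25,0,0,0,0,0,0.25,0,0,0,0,0,0.25,0,0,0,0,0,0.25,0,0,0,0,0,0,0,0,0,0,0,0,0,0,0])

```text
t: 20.62
position: [519.9, -172.7, 184.9]
orientation: [0.679, 0.734, 0.002, 0.002]
force: [-0.4, 0.2, -0.0]
gripper_width: 0.121
gripper_force: 59.8
```

>>> servo_tool(rows=[0,0,0.25,0,0,0,0,0,0.25,0,0,0,0,0,0.25,0,0,0,0,0,0.25,0,0,0,0,0,0.25,0,0,0,0,0,0.25,0,0,0,0,0,0,0,0,0,0,0,0,0,0,0])

```text
t: 21.28
position: [519.3, -172.4, 137.9]
orientation: [0.679, 0.734, 0.001, 0.001]
force: [2.2, -0.7, -5.3]
gripper_width: 0.118
gripper_force: 59.4
```

>>> servo_tool(rows=[0,0,0.25,0,0,0,0,0,0.25,0,0,0,0,0,0.25,0,0,0,0,0,0.15,0,0,0,0,0,0.05,0,0,0,0,0,0,0,0,0,0,0,0,0,0,0])

```text
t: 21.87
position: [519.7, -172.6, 110.7]
orientation: [0.679, 0.734, 0.002, 0.001]
force: [1.3, 0.1, -1.3]
gripper_width: 0.12
gripper_force: 59.9
```

>>> servo_tool(rows=[0,0,0.06,0,0,0,0,0,0,0,0,0,0,0,0,0,0,0])

```text
t: 22.12
position: [520.5, -172.8, 110.6]
orientation: [0.679, 0.734, 0.002, 0.002]
force: [-1.0, 0.8, 5.2]
gripper_width: 0.119
gripper_force: 60.8
```

>>> servo_tool(rows=[0,0,0.06,0,0,0,0,0,0,0,0,0,0,0,0,0,0,0])

```text
t: 22.37
position: [521.3, -172.9, 110.5]
orientation: [0.679, 0.734, 0.002, 0.002]
force: [-2.7, 2.4, 13.0]
gripper_width: 0.124
gripper_force: 61.9
```

>>> servo_tool(rows=[0,0,0,0,0,0,0,0,0,0,0,0,0,0,0,0,0,0,0,0,0,0,0,0,0,0,0,0,0,0,0,0,0,0,0,0,0,0,-0.5,0,0,0,0,0,-1,0,0,0,0,0,-1,0,0,0,0,0,-1,0,0,0,0,0,-1,0,0,0,0,0,-1,0,0,0,0,0,0,0,0,0,0,0,0,0,0,0,0,0,0,0,0,0], jaw=0.4)

```text
t: 23.62
position: [518.7, -172.6, 271.9]
orientation: [0.679, 0.734, 0.001, 0.001]
force: [-0.7, 0.6, -0.2]
gripper_width: 0.402
gripper_force: 0.0
```

```bash
python3 track.py|head -1; python3 -c "
from h import *
rail(-18,-40,260)"
```

```text
rack [ 521.3445 -211.261     3.222 ] n 14 med res 0.32 inliers 9
t 23.72 p [ 518.  -172.3  270.5] F [-0.5  0.2  0.4] w 0.399 gf 0.0
 turn units [ 0.01 -0.02 -0.12] | shift units (now) [15.05  1.85  0.38] (after turn) [15.03  2.01  0.35]
```

>>> servo_tool(rows=[0.94,0.12,0,0,0,-0.12,0.94,0.12,0,0,0,0,0.94,0.12,0,0,0,0,0.94,0.12,0,0,0,0,0.94,0.12,0,0,0,0,0.94,0.12,0,0,0,0,0.94,0.12,0,0,0,0,0.94,0.12,0,0,0,0,0.94,0.13,0,0,0,0,0.94,0.13,0,0,0,0,0.94,0.13,0,0,0,0,0.94,0.13,0,0,0,0,0.94,0.13,0,0,0,0,0.94,0.13,0,0,0,0,0.94,0.13,0,0,0,0,0.94,0.13,0,0,0,0,0,0,0.5,0,0,0,0,0,1,0,0,0,0,0,0,0,0,0,0,0,0,0,0,0])

```text
t: 25.38
position: [536.6, 280.9, 223.9]
orientation: [0.675, 0.738, -0.002, -0.0]
force: [1.0, -0.3, 0.4]
gripper_width: 0.403
gripper_force: 0.0
```

>>> servo_tool(rows=[0,0,1,0,0,0,0,0,0.5,0,0,0,0,0,0,0,0,0,0,0,0,0,0,0,0,0,0,0,0,0])

```text
t: 25.8
position: [540.8, 282.2, 184.8]
orientation: [0.675, 0.738, 0.003, 0.002]
force: [-0.7, 0.5, -0.2]
gripper_width: 0.4
gripper_force: 0.0
```

```bash
python3 -c "
from h import *
rail(-18,-40,127)
rail(-18,-40,127)
K,E=wrist('w6')
P=pose(RAIL,[[-12,-10,163],[-24,-10,163],[-24,-70,163],[-12,-70,163]]); print(proj(K,E,P).round(1).tolist())
im=cv2.imread('pics/w6.png').astype(int)
for row in (200,230,260):
    d=im[row,250:400,2]-im[row,250:400,0]; print(row,np.round(cv2.blur(d.astype(np.float32).reshape(1,-1),(3,1))[0,::5]).astype(int).tolist())
"
```

```text
t 25.8 p [540.8 282.2 184.8] F [-0.7  0.5 -0.2] w 0.4 gf 0.0
 turn units [ 0.08 -0.01 -0.01] | shift units (now) [ 0.01 -0.11  1.93] (after turn) [ 0.01 -0.1   1.93]
t 25.8 p [540.8 282.2 184.8] F [-0.7  0.5 -0.2] w 0.4 gf 0.0
 turn units [ 0.08 -0.01 -0.01] | shift units (now) [ 0.01 -0.11  1.93] (after turn) [ 0.01 -0.1   1.93]
[[307.9, 325.7], [331.8, 325.6], [332.2, 209.5], [306.2, 209.6]]
200 [4, 4, 3, 3, 3, 1, 3, 4, 2, 3, 3, 3, 47, 59, 60, 59, 59, 18, 39, 41, 43, 39, 42, 78, 81, 76, 75, 73, 73, 74]
230 [5, 3, 3, 3, 2, 3, 2, 2, 3, 2, 2, 1, 63, 62, 63, 62, 64, 41, 41, 36, 38, 39, 39, 75, 75, 76, 72, 74, 76, 73]
260 [2, 3, 3, 3, 4, 3, 3, 2, 1, 4, 3, 2, 65, 66, 66, 66, 66, 38, 37, 39, 38, 41, 44, 71, 77, 75, 76, 75, 72, 71]
```

>>> servo_tool(rows=[0,-0.09,0.6,0.05,0,0,0,0,0.6,0,0,0,0,0,0.64,0,0,0,0,0,0,0,0,0,0,0,0,0,0,0,0,0,0,0,0,0])

```text
t: 26.35
position: [538.3, 282.3, 129.7]
orientation: [0.675, 0.738, 0.001, 0.001]
force: [-1.0, -0.1, -0.0]
gripper_width: 0.398
gripper_force: 0.0
```

>>> servo_tool(rows=[0,0,0,0,0,0,0,0,0,0,0,0,0,0,0,0,0,0,0,0,0,0,0,0,0,0,0,0,0,0,0,0,0,0,0,0,0,0,0,0,0,0], jaw=0)

```text
t: 26.93
position: [538.3, 282.4, 129.7]
orientation: [0.675, 0.738, 0.002, 0.001]
force: [-0.2, -1.2, 5.7]
gripper_width: 0.124
gripper_force: 61.2
```

>>> servo_tool(rows=[0,0,-0.21,0,0,0,0,0,-0.22,0,0,0,0,0,-0.22,0,0,0,0,0,-0.22,0,0,0,0,0,0,0,0,0,0,0,0,0,0,0])

```text
t: 27.43
position: [537.5, 282.1, 154.9]
orientation: [0.675, 0.738, 0.001, 0.0]
force: [2.1, 0.5, 0.6]
gripper_width: 0.124
gripper_force: 60.5
```

>>> servo_tool(rows=[0,0.2,0,0,0,0,0,0.2,0,0,0,0,0,0.2,0,0,0,0,0,0.2,0,0,0,0,0,0.3,0,0,0,0,0,0.3,0,0,0,0,0,0,0,0,0,0])

```text
t: 28.02
position: [581.0, 285.6, 153.8]
orientation: [0.675, 0.738, 0.001, 0.001]
force: [-0.1, 0.1, -0.6]
gripper_width: 0.121
gripper_force: 60.3
```

>>> servo_tool(rows=[0,0,-1,0,0,0,0,0,-1,0,0,0,0,0,-1,0,0,0,0,0,-1,0,0,0,0,0,0,0,0,0,0,0,0,0,0,0,0,0,0,0,0,0])

```text
t: 28.6
position: [578.3, 285.3, 273.0]
orientation: [0.675, 0.738, -0.001, -0.0]
force: [-0.0, 0.1, -1.6]
gripper_width: 0.117
gripper_force: 60.4
```

```bash
python3 track.py|head -1; python3 -c "
from h import *
rack(-1,40,260)"
```

```text
rack [ 521.2072 -211.4125    3.2204] n 14 med res 0.6 inliers 10
t 28.7 p [577.4 284.9 271.3] F [-0.5  0.1 -1.1] w 0.123 gf 60.4
 turn units [-0.05  0.01  0.12] | shift units (now) [-17.65  -3.32   0.41] (after turn) [-17.68  -3.13   0.38]
```

>>> servo_tool(rows=[-0.98,-0.17,0,0,0,0.12,-0.98,-0.17,0,0,0,0,-0.98,-0.17,0,0,0,0,-0.98,-0.17,0,0,0,0,-0.98,-0.17,0,0,0,0,-0.98,-0.17,0,0,0,0,-0.98,-0.17,0,0,0,0,-0.98,-0.17,0,0,0,0,-0.98,-0.17,0,0,0,0,-0.98,-0.18,0,0,0,0,-0.98,-0.18,0,0,0,0,-0.98,-0.18,0,0,0,0,-0.98,-0.18,0,0,0,0,-0.98,-0.18,0,0,0,0,-0.98,-0.18,0,0,0,0,-0.98,-0.18,0,0,0,0,-0.98,-0.18,0,0,0,0,-0.98,-0.18,0,0,0,0,0,0,0,0,0,0,0,0,0,0,0,0])

```text
t: 30.37
position: [525.2, -250.4, 271.6]
orientation: [0.68, 0.733, -0.0, -0.002]
force: [0.2, 0.7, -0.6]
gripper_width: 0.121
gripper_force: 60.3
```

>>> servo_tool(rows=[0,0,0,0,0,0,0,0,0,0,0,0,0,0,0,0,0,0])

```text
t: 30.62
position: [526.5, -248.2, 273.2]
orientation: [0.678, 0.735, 0.0, -0.001]
force: [-0.1, -0.3, -1.1]
gripper_width: 0.124
gripper_force: 60.3
```

```bash
python3 track.py; python3 -c "
from h import *
rack(-1,40,260)"
```

```text
rack [ 542.4557 -225.7206  147.7346] n 12 med res 1.87 inliers 6
[('sc', [-16, 120, 100], [34.9, -5.1]), ('sc', [-16, 40, 100], [-4.0, 8.3]), ('sc', [-65, 175, 12], [-5.7, 10.8]), ('sc', [16, 175, 104], [-5.8, 9.5]), ('sc', [16, -175, 104], [-2.4, 6.9]), ('sc', [45, -175, 12], [-1.7, 10.1]), ('si', [-16, 120, 100], [-36.0, 29.3]), ('si', [-16, 40, 100], [17.0, 2.2]), ('si', [-16, -40, 100], [-17.8, 13.8]), ('si', [-16, -120, 100], [-22.0, -12.3]), ('si', [16, -175, 104], [-0.4, -0.1]), ('si', [45, -175, 12], [13.6, 1.4])]
t 30.72 p [ 526.7 -248.4  273.7] F [ 0.1  0.5 -0.5] w 0.123 gf 60.3
 turn units [-0.   -0.    0.02] | shift units (now) [-0.09 -0.06  0.46] (after turn) [-0.09 -0.06  0.46]
```

```bash
cat > ov.py <<'E'
from h import *
def overlay(v,name,boxes):
    d=cams(); s=r.observe(); w=r.camera("wrist"); T=np.eye(4);T[:3,:3]=R.from_quat(s["orientation"]).as_matrix();T[:3,3]=s["position"]
    d["wrist"]=(np.array(w["camera_matrix"]),T@np.array(w["mount"])); d["wristim"]=w["color"]
    L=[[[16,-175,104],[16,175,104]],[[-65,-175,12],[-65,175,12]],[[45,-175,12],[45,175,12]],[[-65,175,12],[45,175,12]],[[-65,-175,12],[45,-175,12]]]+[[[-16,y-17,112],[-16,y+17,112]] for y in(40,120)]
    t=[]
    for n,x,y,w_,h in boxes:
        im=np.ascontiguousarray(d[n+"im"][:,:,::-1]); cv2.imwrite(f"pics/{name}_{n}.png",im)
        W=800//len(boxes); f=W/w_; c=cv2.resize(im[y:y+h,x:x+w_],None,fx=f,fy=f,interpolation=cv2.INTER_CUBIC)
        for l in L:
            p=(proj(*d[n],pose([*v,0],l))-[x-.5,y-.5])*f; cv2.line(c,*[tuple(int(k) for k in q) for q in p],(0,255,0),1)
        t.append(c)
    H=max(i.shape[0] for i in t); t=[cv2.copyMakeBorder(i,0,H-i.shape[0],0,0,cv2.BORDER_CONSTANT) for i in t]
    cv2.imwrite(f"pics/{name}.png",np.hstack(t)[:600])
E
python3 -c "
from ov import *
overlay([542.5,-225.7,3.2213],'k1',[('scene',100,185,195,150),('wrist',120,0,400,480)])"
```

```text
(no output)
```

View pics/k1.png

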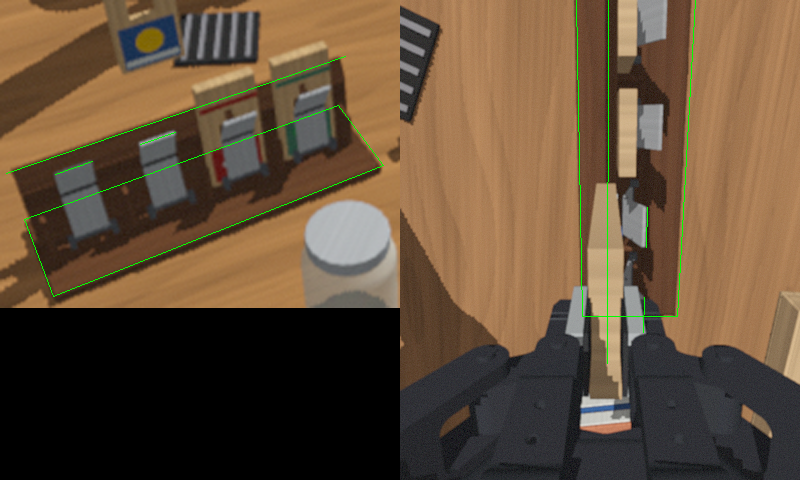

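```bash
python3 - <<'E'
from h import *
s=r.observe(); w=r.camera("wrist"); T=np.eye(4);T[:3,:3]=R.from_quat(s["orientation"]).as_matrix();T[:3,3]=s["position"]
W=(np.array(w["camera_matrix"]),T@np.array(w["mount"]))
S=cams()["scene"]
o=[]
for P,u in zip([[6,-70,142],[-6,-70,142],[-6,-10,142],[6,-10,142]],[(338,88),(357,88),(357,178),(339,178)]): o.append((*W,P,np.array(u)))
for P,u in zip([[-16,23,112],[-16,57,112]],[(367,207),(365,247)]): o.append((*W,P,np.array(u)))
for P,u in [([-65,175,12],(397,316)),([45,175,12],(303,317)),([-65,-130,12],None)]:
    if u: o.append((*W,P,np.array(u)))
k=800/2/195
for P,u in [([-16,137,112],(55,174)),([-16,103,112],(95,161)),([-16,57,112],(139,143)),([-16,23,112],(176,131)),([-65,-175,12],(383,165)),([-65,175,12],(53,297))]: o.append((*S,P,un(u,(100,185),k)))
def f(v): return np.concatenate([proj(K,E,pose([*v,0],P))[0]-u for K,E,P,u in o])
for sel in(range(9-1),range(8,14),range(14)):
    oo=[o[i] for i in sel]; g=lambda v: np.concatenate([proj(K,E,pose([*v,0],P))[0]-u for K,E,P,u in oo])
    q=least_squares(g,[542.5,-225.7,3.2213],loss='soft_l1'); print(q.x.round(4),g(q.x).reshape(-1,2).round(1).tolist())
E
```

```text
[ 541.2241 -228.6718    3.2368] [[1.0, -0.2], [-0.3, -0.5], [-0.8, -2.3], [0.5, -2.1], [-1.5, 3.3], [-0.0, 2.7], [1.0, 1.4], [0.0, 1.7]]
[ 542.8495 -225.3859    3.2228] [[0.1, -0.0], [-1.4, -0.0], [0.7, 0.5], [-0.5, 0.4], [0.3, -0.3], [0.3, -0.5]]
[ 541.2139 -227.8873    3.2366] [[1.1, -1.4], [-0.2, -1.7], [-0.7, -3.4], [0.6, -3.1], [-1.4, 2.4], [0.1, 1.9], [1.1, 0.8], [0.0, 1.1], [-1.0, 0.4], [-2.6, 0.2], [-0.5, 0.5], [-1.8, 0.3], [-1.2, -1.2], [-0.4, -0.0]]
```

```bash
sed -i 's/RACK=\[[^]]*\]/RACK=[542.0,-227.0,3.228,0]/; s/YK=3.22-/YK=3.228-/' h.py; python3 -c "
from h import *
rack(-1,40,260)"
```

```text
t 31.02 p [ 526.6 -249.3  273.9] F [ 0.2  0.3 -0.3] w 0.118 gf 60.3
 turn units [ 0.    0.   -0.08] | shift units (now) [-0.63  0.61  0.46] (after turn) [-0.64  0.61  0.46]
```

>>> servo_tool(rows=[-0.64,0.61,0,0,0,-0.08,0,0,0,0,0,0,0,0,0.7,0,0,0,0,0,0.6,0,0,0,0,0,0,0,0,0,0,0,0,0,0,0,0,0,0,0,0,0])

```text
t: 31.6
position: [546.7, -267.5, 235.7]
orientation: [0.676, 0.737, 0.0, 0.001]
force: [0.2, 0.8, -0.8]
gripper_width: 0.124
gripper_force: 60.3
```

```bash
python3 track.py; python3 -c "
from h import *
rack(-1,40,225)"
```

```text
rack [ 542.703  -225.5474    3.2233] n 13 med res 14.83 inliers 5
[('sc', [-16, 120, 100], [35.0, -4.9]), ('sc', [-16, 40, 100], [-4.5, 8.8]), ('sc', [-65, 175, 12], [-5.2, 10.6]), ('sc', [16, 175, 104], [-5.4, 9.9]), ('sc', [16, -175, 104], [-2.4, 6.9]), ('sc', [45, -175, 12], [-1.7, 10.1]), ('si', [-16, 120, 100], [-31.8, 36.0]), ('si', [-16, 40, 100], [-12.0, 25.1]), ('si', [-16, -40, 100], [-13.2, 21.1]), ('si', [-16, -120, 100], [-22.0, -12.3]), ('si', [-65, -175, 12], [-21.7, -14.2]), ('si', [16, -175, 104], [-0.4, -0.1]), ('si', [45, -175, 12], [13.5, 1.4])]
t 31.7 p [ 547.2 -267.7  236.5] F [-0.5 -0.1 -0.7] w 0.12 gf 60.3
 turn units [ 0.03  0.02 -0.01] | shift units (now) [ 0.04 -0.02  0.38] (after turn) [ 0.03 -0.02  0.38]
```

>>> servo_tool(rows=[0.05,-0.02,0.7,0,0,0,0,0,0.25,0,0,0,0,0,0.25,0,0,0,0,0,0.25,0,0,0,0,0,0.25,0,0,0,0,0,0,0,0,0,0,0,0,0,0,0])

```text
t: 32.28
position: [544.6, -265.7, 183.0]
orientation: [0.676, 0.737, -0.001, -0.001]
force: [-0.8, -1.3, -1.6]
gripper_width: 0.116
gripper_force: 60.3
```

>>> servo_tool(rows=[0,0,0.25,0,0,0,0,0,0.25,0,0,0,0,0,0.25,0,0,0,0,0,0.25,0,0,0,0,0,0.25,0,0,0,0,0,0.25,0,0,0,0,0,0,0,0,0,0,0,0,0,0,0])

```text
t: 32.95
position: [544.7, -265.2, 137.1]
orientation: [0.676, 0.737, -0.0, -0.001]
force: [-1.7, -0.6, -3.1]
gripper_width: 0.12
gripper_force: 60.1
```

>>> servo_tool(rows=[0,0,0.25,0,0,0,0,0,0.25,0,0,0,0,0,0.25,0,0,0,0,0,0.15,0,0,0,0,0,0.05,0,0,0,0,0,0,0,0,0,0,0,0,0,0,0])

```text
t: 33.53
position: [545.1, -265.4, 109.6]
orientation: [0.676, 0.737, -0.0, -0.001]
force: [-3.1, 0.5, -2.2]
gripper_width: 0.116
gripper_force: 60.2
```

>>> servo_tool(rows=[0,0,0.06,0,0,0,0,0,0,0,0,0,0,0,0,0,0,0])

```text
t: 33.78
position: [545.8, -265.7, 109.0]
orientation: [0.676, 0.737, 0.0, 0.0]
force: [-2.4, 1.3, 2.2]
gripper_width: 0.118
gripper_force: 60.6
```

>>> servo_tool(rows=[0,0,0.06,0,0,0,0,0,0,0,0,0,0,0,0,0,0,0])

```text
t: 34.03
position: [546.5, -265.8, 109.0]
orientation: [0.676, 0.737, 0.0, 0.001]
force: [-4.6, 1.8, 9.2]
gripper_width: 0.121
gripper_force: 61.6
```

>>> servo_tool(rows=[0,0,0,0,0,0,0,0,0,0,0,0,0,0,0,0,0,0,0,0,0,0,0,0,0,0,0,0,0,0,0,0,0,0,0,0,0,0,-0.5,0,0,0,0,0,-1,0,0,0,0,0,-1,0,0,0,0,0,-1,0,0,0,0,0,-1,0,0,0,0,0,-1,0,0,0,0,0,0,0,0,0,0,0,0,0,0,0,0,0,0,0,0,0], jaw=0.4)

```text
t: 35.28
position: [545.2, -265.6, 271.1]
orientation: [0.676, 0.737, -0.0, -0.0]
force: [-0.5, -0.1, -0.7]
gripper_width: 0.396
gripper_force: 0.0
```

```bash
python3 -c "
from h import *
rail(-18,-120,260)"
```

```text
t 35.28 p [ 545.2 -265.6  271.1] F [-0.5 -0.1 -0.7] w 0.396 gf 0.0
 turn units [-0.01 -0.   -0.04] | shift units (now) [20.88  1.31  0.38] (after turn) [20.87  1.39  0.37]
```

>>> servo_tool(rows=[1,0.06,0,0,0,-0.04,1,0.06,0,0,0,0,1,0.06,0,0,0,0,1,0.06,0,0,0,0,1,0.06,0,0,0,0,1,0.06,0,0,0,0,1,0.07,0,0,0,0,1,0.07,0,0,0,0,1,0.07,0,0,0,0,1,0.07,0,0,0,0,1,0.07,0,0,0,0,1,0.07,0,0,0,0,1,0.07,0,0,0,0,1,0.07,0,0,0,0,1,0.07,0,0,0,0,1,0.07,0,0,0,0,1,0.07,0,0,0,0,1,0.07,0,0,0,0,1,0.07,0,0,0,0,1,0.07,0,0,0,0])

```text
t: 36.95
position: [530.7, 336.2, 268.6]
orientation: [0.675, 0.738, -0.002, -0.001]
force: [-0.2, 0.8, -0.4]
gripper_width: 0.401
gripper_force: 0.0
```

>>> servo_tool(rows=[0.87,0.03,0,0,0,0,0,0,1,0,0,0,0,0,1,0,0,0,0,0,1,0,0,0,0,0,0,0,0,0,0,0,0,0,0,0,0,0,0,0,0,0])

```text
t: 37.53
position: [530.9, 361.5, 181.8]
orientation: [0.675, 0.738, -0.0, -0.0]
force: [0.6, 0.4, 0.5]
gripper_width: 0.399
gripper_force: 0.0
```

```bash
python3 -c "
from h import *
rail(-18,-120,127)
K,E=wrist('w7')
P=pose(RAIL,[[-12,-90,163],[-24,-90,163],[-24,-150,163],[-12,-150,163]]); print(proj(K,E,P).round(1).tolist())
im=cv2.imread('pics/w7.png').astype(int)
for row in (200,230,260):
    d=im[row,280:360,2]-im[row,280:360,0]; print(row,d[::2].tolist())
"; python3 track.py
```

```text
t 37.53 p [530.9 361.5 181.8] F [0.6 0.4 0.5] w 0.399 gf 0.0
 turn units [-0.  0. -0.] | shift units (now) [ 0.01 -0.01  1.83] (after turn) [ 0.01 -0.01  1.83]
[[313.5, 328.4], [337.7, 328.4], [338.8, 210.7], [312.3, 210.7]]
200 [1, 3, 4, 3, 3, 1, 4, 4, 3, 2, 3, 3, 4, 6, 3, 1, 3, 2, 13, 58, 58, 60, 57, 59, 61, 59, 61, 61, 63, 58, 88, 72, 70, 74, 69, 73, 72, 68, 72, 74]
230 [1, 2, 4, 2, 3, 2, 3, 4, 3, 4, 3, 3, 3, 3, 1, 4, 1, 0, 50, 64, 66, 61, 63, 61, 64, 60, 63, 61, 61, 58, 59, 50, 39, 37, 29, 51, 76, 72, 71, 72]
260 [0, 1, 4, 3, 2, 4, 2, 1, 3, 2, 4, 5, 3, 4, 2, 3, 1, 1, 54, 66, 65, 64, 67, 66, 64, 65, 67, 67, 65, 64, 65, 46, 38, 39, 43, 44, 42, 41, 43, 65]
rack [ 542.2782 -225.6536 -543.4175] n 10 med res 1.06 inliers 5
[('sc', [-16, 120, 100], [-5.1, 9.1]), ('sc', [-65, 175, 12], [-5.4, 10.2]), ('sc', [16, -175, 104], [-2.4, 6.7]), ('sc', [45, -175, 12], [-1.8, 8.6]), ('si', [-16, 120, 100], [18.2, 2.1]), ('si', [-16, 40, 100], [22.2, -1.0]), ('si', [-16, -40, 100], [34.7, -30.4]), ('si', [-16, -120, 100], [-22.5, -12.9]), ('si', [16, -175, 104], [-0.4, -0.1]), ('si', [45, -175, 12], [13.6, 1.4])]
```

>>> servo_tool(rows=[0,0,0.6,0,0,0,0,0,0.6,0,0,0,0,0,0.63,0,0,0,0,0,0,0,0,0,0,0,0,0,0,0,0,0,0,0,0,0])

```text
t: 38.18
position: [532.1, 362.2, 128.8]
orientation: [0.675, 0.738, 0.002, 0.0]
force: [0.9, 0.4, 0.9]
gripper_width: 0.4
gripper_force: 0.0
```

>>> servo_tool(rows=[0,0,0,0,0,0,0,0,0,0,0,0,0,0,0,0,0,0,0,0,0,0,0,0,0,0,0,0,0,0,0,0,0,0,0,0,0,0,0,0,0,0], jaw=0)

```text
t: 38.77
position: [532.1, 362.2, 128.9]
orientation: [0.675, 0.738, 0.002, 0.001]
force: [0.5, -0.5, 5.8]
gripper_width: 0.118
gripper_force: 61.2
```

>>> servo_tool(rows=[0,0,-0.21,0,0,0,0,0,-0.22,0,0,0,0,0,-0.22,0,0,0,0,0,-0.22,0,0,0,0,0,0,0,0,0,0,0,0,0,0,0])

```text
t: 39.27
position: [531.1, 361.9, 153.9]
orientation: [0.675, 0.738, 0.001, 0.0]
force: [1.5, -1.4, -0.8]
gripper_width: 0.119
gripper_force: 60.6
```

>>> servo_tool(rows=[0,0.2,0,0,0,0,0,0.2,0,0,0,0,0,0.2,0,0,0,0,0,0.2,0,0,0,0,0,0.3,0,0,0,0,0,0.3,0,0,0,0,0,0,0,0,0,0])

```text
t: 39.85
position: [574.9, 365.3, 152.8]
orientation: [0.675, 0.738, 0.001, 0.0]
force: [0.1, 0.4, -1.3]
gripper_width: 0.126
gripper_force: 60.4
```

>>> servo_tool(rows=[0,0,-1,0,0,0,0,0,-1,0,0,0,0,0,-1,0,0,0,0,0,-1,0,0,0,0,0,0,0,0,0,0,0,0,0,0,0,0,0,0,0,0,0])

```text
t: 40.43
position: [572.2, 365.0, 272.2]
orientation: [0.675, 0.738, -0.001, -0.0]
force: [-0.0, 1.3, -0.8]
gripper_width: 0.121
gripper_force: 60.5
```

```bash
python3 track.py; python3 -c "
from h import *
rack(-1,120,260)"
```

```text
rack [ 542.2622 -225.6309 -141.2936] n 10 med res 1.07 inliers 5
[('sc', [-16, 120, 100], [-5.1, 9.1]), ('sc', [-65, 175, 12], [-5.4, 10.2]), ('sc', [16, -175, 104], [-2.4, 6.9]), ('sc', [45, -175, 12], [-1.9, 8.8]), ('si', [-16, 120, 100], [18.2, 2.0]), ('si', [-16, 40, 100], [22.7, -1.1]), ('si', [-16, -40, 100], [-8.9, 27.1]), ('si', [-16, -120, 100], [-22.0, -12.3]), ('si', [16, -175, 104], [-0.4, -0.1]), ('si', [45, -175, 12], [13.6, 1.4])]
t 40.53 p [571.3 364.5 270.3] F [-0.7  0.7 -1.7] w 0.125 gf 60.5
 turn units [-0.05  0.02  0.03] | shift units (now) [-23.55  -2.71   0.4 ] (after turn) [-23.56  -2.64   0.34]
```

>>> servo_tool(rows=[-0.98,-0.11,0,0,0,0.03,-0.98,-0.11,0,0,0,0,-0.98,-0.11,0,0,0,0,-0.98,-0.11,0,0,0,0,-0.98,-0.11,0,0,0,0,-0.98,-0.11,0,0,0,0,-0.98,-0.11,0,0,0,0,-0.98,-0.11,0,0,0,0,-0.98,-0.11,0,0,0,0,-0.98,-0.11,0,0,0,0,-0.98,-0.11,0,0,0,0,-0.98,-0.11,0,0,0,0,-0.98,-0.11,0,0,0,0,-0.98,-0.11,0,0,0,0,-0.98,-0.11,0,0,0,0,-0.98,-0.11,0,0,0,0,-0.98,-0.11,0,0,0,0,-0.98,-0.11,0,0,0,0,-0.98,-0.11,0,0,0,0,-0.98,-0.11,0,0,0,0])

```text
t: 42.2
position: [556.4, -227.2, 270.6]
orientation: [0.676, 0.737, -0.0, -0.002]
force: [0.3, -0.5, -1.4]
gripper_width: 0.12
gripper_force: 60.4
```

>>> servo_tool(rows=[-0.98,-0.11,0,0,0,0,-0.98,-0.11,0,0,0,0,-0.98,-0.11,0,0,0,0,-0.98,-0.11,0,0,0,0,0,0,0.7,0,0,0,0,0,0.6,0,0,0,0,0,0,0,0,0,0,0,0,0,0,0,0,0,0,0,0,0,0,0,0,0,0,0])

```text
t: 43.03
position: [555.5, -344.5, 235.0]
orientation: [0.676, 0.737, 0.0, 0.001]
force: [0.6, -0.2, -0.3]
gripper_width: 0.12
gripper_force: 60.4
```

```bash
python3 track.py; python3 -c "
from h import *
rack(-1,120,225)
v=RACK; RACK[:]=[542.3,-225.6,3.22,0]; rack(-1,120,225)"
```

```text
rack [ 542.4165 -225.1471    3.2205] n 12 med res 8.96 inliers 5
[('sc', [-16, 120, 100], [-4.9, 9.3]), ('sc', [-65, 175, 12], [-5.4, 10.2]), ('sc', [16, 175, 104], [-5.1, 10.4]), ('sc', [16, -175, 104], [-2.4, 6.9]), ('sc', [45, -175, 12], [-1.7, 10.1]), ('si', [-16, 120, 100], [-36.0, -7.8]), ('si', [-16, 40, 100], [-5.0, 36.0]), ('si', [-16, -40, 100], [-17.9, 13.8]), ('si', [-16, -120, 100], [-22.0, -12.3]), ('si', [-65, -175, 12], [-21.7, -14.2]), ('si', [16, -175, 104], [-0.4, -0.1]), ('si', [45, -175, 12], [13.6, 1.4])]
t 43.13 p [ 555.6 -344.7  235.4] F [ 0.3 -0.2 -0.9] w 0.119 gf 60.4
 turn units [0.02 0.02 0.01] | shift units (now) [-0.05 -0.08  0.35] (after turn) [-0.05 -0.08  0.35]
t 43.13 p [ 555.6 -344.7  235.4] F [ 0.3 -0.2 -0.9] w 0.119 gf 60.4
 turn units [0.02 0.02 0.01] | shift units (now) [-0.01 -0.1   0.35] (after turn) [-0.01 -0.1   0.35]
```

>>> servo_tool(rows=[-0.03,-0.09,0.7,0,0,0,0,0,0.25,0,0,0,0,0,0.25,0,0,0,0,0,0.25,0,0,0,0,0,0.25,0,0,0,0,0,0,0,0,0,0,0,0,0,0,0])

```text
t: 43.72
position: [551.3, -345.4, 182.1]
orientation: [0.676, 0.737, -0.0, -0.001]
force: [-0.6, -0.4, -0.8]
gripper_width: 0.121
gripper_force: 60.4
```

>>> servo_tool(rows=[0,0,0.25,0,0,0,0,0,0.25,0,0,0,0,0,0.25,0,0,0,0,0,0.25,0,0,0,0,0,0.25,0,0,0,0,0,0.25,0,0,0,0,0,0,0,0,0,0,0,0,0,0,0])

```text
t: 44.38
position: [551.5, -345.0, 136.1]
orientation: [0.676, 0.737, 0.0, -0.001]
force: [-1.4, -0.3, -1.1]
gripper_width: 0.121
gripper_force: 60.2
```

>>> servo_tool(rows=[0,0,0.25,0,0,0,0,0,0.25,0,0,0,0,0,0.25,0,0,0,0,0,0.15,0,0,0,0,0,0.05,0,0,0,0,0,0,0,0,0,0,0,0,0,0,0])

```text
t: 44.97
position: [551.7, -345.3, 108.6]
orientation: [0.676, 0.737, -0.0, -0.001]
force: [-2.9, -0.2, -2.3]
gripper_width: 0.124
gripper_force: 60.3
```

>>> servo_tool(rows=[0,0,0.06,0,0,0,0,0,0,0,0,0,0,0,0,0,0,0])

```text
t: 45.22
position: [552.3, -345.6, 108.2]
orientation: [0.676, 0.737, 0.0, 0.0]
force: [-3.5, 0.9, 2.6]
gripper_width: 0.12
gripper_force: 60.8
```

>>> servo_tool(rows=[0,0,0.06,0,0,0,0,0,0,0,0,0,0,0,0,0,0,0])

```text
t: 45.47
position: [553.0, -345.7, 108.2]
orientation: [0.676, 0.737, 0.0, 0.001]
force: [-4.6, 3.7, 9.3]
gripper_width: 0.123
gripper_force: 61.8
```

Seated; release, lift and back off toward the robot for a last look.

>>> servo_tool(rows=[0,0,0,0,0,0,0,0,0,0,0,0,0,0,0,0,0,0,0,0,0,0,0,0,0,0,0,0,0,0,0,0,0,0,0,0,0,0,-0.5,0,0,0,0,0,-1,0,0,0,0,0,-1,0,0,0,0,0,-1,0,0,0,0,0,-1,0,0,0,0,0,-1,0,0,0,0,0,-1,0,0,0,0,0,-1,0,0,0,0,0,0,0,0,0,0,0,0,0,0,0], jaw=0.4)

```text
t: 46.8
position: [553.5, -346.6, 333.8]
orientation: [0.676, 0.737, 0.0, 0.003]
force: [-0.2, -0.2, -0.7]
gripper_width: 0.399
gripper_force: 0.0
```

>>> servo_tool(rows=[-0.4,-0.8,0,0,0,0,-0.4,-0.8,0,0,0,0,-0.4,-0.8,0,0,0,0,0,0,0,0,0,0,0,0,0,0,0,0,0,0,0,0,0,0,0,0,0,0,0,0])

```text
t: 47.38
position: [484.1, -387.0, 329.7]
orientation: [0.676, 0.737, 0.0, -0.001]
force: [-0.3, -0.1, -1.0]
gripper_width: 0.399
gripper_force: 0.0
```

```bash
python3 - <<'E'
from ov import *
import ov
# overlay home-tile top outlines at z=142 too
v=[542.3,-225.9,3.222]
d=cams(); s=r.observe(); w=r.camera("wrist"); T=np.eye(4);T[:3,:3]=R.from_quat(s["orientation"]).as_matrix();T[:3,3]=s["position"]
d["wrist"]=(np.array(w["camera_matrix"]),T@np.array(w["mount"])); d["wristim"]=w["color"]
t=[]
for n,x,y,W,h in(("scene",100,170,200,170),("wrist",250,0,250,300)):
    f=400/W; im=d[n+"im"][:,:,::-1]; c=cv2.resize(im[y:y+h,x:x+W],None,fx=f,fy=f,interpolation=cv2.INTER_CUBIC)
    for yb in(-120,-40,40,120):
        p=(proj(*d[n],pose([*v,0],[[6,yb-30,142],[-6,yb-30,142],[-6,yb+30,142],[6,yb+30,142]]))-[x-.5,y-.5])*f
        cv2.polylines(c,[p.astype(np.int32)],True,(0,255,0),1)
    t.append(c)
H=max(i.shape[0] for i in t); cv2.imwrite("pics/end.png",np.hstack([cv2.copyMakeBorder(i,0,H-i.shape[0],0,0,cv2.BORDER_CONSTANT) for i in t])[:600])
print(s["t"],s["force"])
E
```

```text
47.4833 [ 0.76200583  0.58978095 -0.48462765]
```

View pics/end.png

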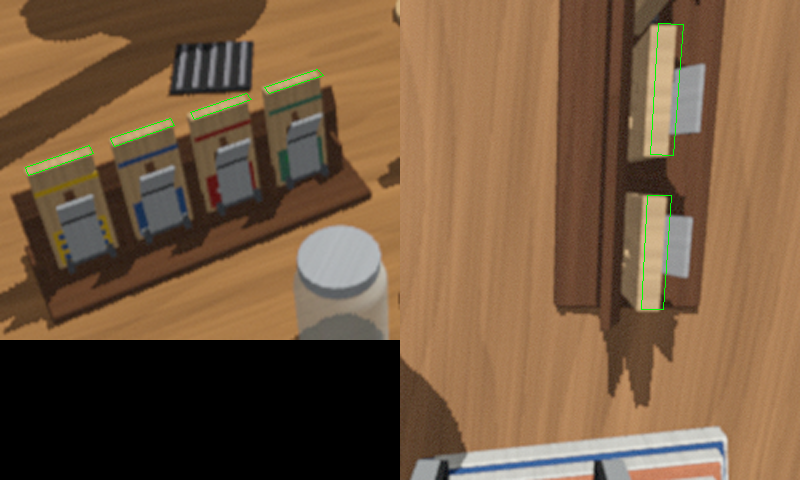

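The scene view (left) shows all four tiles upright behind their arms. Their top edges, e.g. yellow at (25–92, 150–172) and green at (263–320, 72–95), match the outlines predicted for tiles that are fully home. The robot is clear of everything.

```bash
python3 -c "
from cell import r
print(r.hand_in())"
```

```text
the job is handed in; nothing more can be done
None
```

All four tiles came off the rail and stand in their own bays of the rack, which got knocked aside partway through so I re-measured it, and the job is handed in at about 47 s of the 210 s; the hand-in call returned no verdict.

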